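Snap the control board onto its barbed posts

TASK

Pick up the loose green circuit board by its aluminium heat sink and lay it over the four white snap posts in the grey charger base, with its blue terminal block on the side of the notch in the base's wall. Then press the board down firmly but gently, never pushing with more than 30 N, until all four posts have clicked through and the board lies fully home on their shoulders, and let go of it. Leave the other things on the bench where they are.

Things in the scene. Friction and masses are not known exactly. Their poses are not given: they have to be found in the camera images.
- board: The loose circuit board: green, 90 (x) x 120 (y) x 4 mm thick, 0.1 to 0.2 kg, lying flat on the bench, parts up. Origin: centre of its underside. Axes: x towards its blue terminal block, y along its long side, z up. It has four holes at (+-34, +-48) mm from its centre.
- board_under (a point): the same point and axes as the board's origin (centre of its underside)
- board_heatsink (a point): centre of the board's finned aluminium heat sink, the handle to hold it by: a block 40 mm along the board's x, 24 mm across y (grip it across y), 34 mm tall, on the middle of the board's top face; the point is 17 mm above that face, 21 mm above the underside. Board axes. Within 30 mm of its two gripped (y) sides nothing stands higher than 2 mm.
- board_terminal (a point): top of the blue terminal block, 12x30x10 mm, at the middle of the board's +x long edge (37 mm from the board's centre)
- board_spot_left (a point): centre of the bare white 18 mm disc on the board's top face, at the middle of its +y end (48 mm from the board's centre), half-way between two of the holes: a good place to press. With the board home it is 30 mm above the bench, with the board loosely on the post tips about 40 mm.
- board_spot_right (a point): the same at the board's -y end
- mount: The grey charger base: a foot screwed to the bench and, on soft rubber feet, an open tray 120 (x) x 150 (y) mm, walls up to 18 mm above the bench. Origin: centre of its underside, on the bench. Axes: x towards the notch in its wall, y along its long side, z up. Four white plastic snap posts stand in it at (+-34, +-48) mm from the centre.
- mount_seat (a point): centre of the four posts at the level of their hard shoulders (13 mm wide, 26 mm above the bench), where the board's underside goes. Above its shoulder each post is a 6 mm pin with a conical tip, 15 mm high, with two sprung barbs on its +x and -x sides, 12 mm over both, sloping on top, flat underneath, the flat 4.8 mm above the shoulder. Base axes.
- mount_notch (a point): middle of the 44 mm wide cable notch in the base's +x wall, 18 mm above the bench; the board's terminal block belongs on this side
- tray (a joint): how far the base has sunk on its soft rubber feet, m, down positive: 0 unloaded, 0.125 mm per newton of downward push (3.75 mm at 30 N). How the posts behave: a board laid on the tips rests on the barb slopes, underside about 10 mm above the shoulders. Pressed at a white disc, the first end clicks through at 8 to 14 N, the second (against the pad) at 15 to 22 N, then each meets the hard shoulders.
- pad_top (a point): top of the sprung black rubber pad, 22 mm wide, in the middle of the base, 2 mm above the shoulders when free; it pushes back on the board with 29 to 32 N over the last 2 mm. An end that has not clicked is pushed up again by it; a clicked board is held by the barbs about 0.8 mm above the shoulders.
- board_hole0 (a point): centre, on the underside, of the 8 mm square brass-edged hole at the board's -x -y corner (34 mm in x, 48 mm in y from its centre)
- board_hole1 (a point): centre, on the underside, of the 8 mm square brass-edged hole at the board's -x +y corner (34 mm in x, 48 mm in y from its centre)
- board_hole2 (a point): centre, on the underside, of the 8 mm square brass-edged hole at the board's +x -y corner (34 mm in x, 48 mm in y from its centre)
- board_hole3 (a point): centre, on the underside, of the 8 mm square brass-edged hole at the board's +x +y corner (34 mm in x, 48 mm in y from its centre)
- drill: Bystander: slate-blue cordless drill standing on its battery, 222x70x199 mm, at the back left
- battery: Bystander: spare drill battery, black with a red band, 70x116x61 mm, at the back
- tin: Bystander: dark blue hinged tin, 112x154x59 mm, at the back right
- driver: Bystander: screwdriver with yellow handle, 227 mm long, lying close to the robot
- pliers: Bystander: pliers with red handles, 206 mm long, lying close to the robot on the left
- tape: Bystander: black tape measure, 71x87x36 mm, lying close to the robot

How it is judged:
By the outcome, as a careful person would: the job done as asked, in the order asked, and still so for the second after the job is handed in, with the robot touching nothing.
It also fails if it takes over 61 s, if anything falls off the work surface, if the arm or the gripper's body presses on something with over 40 N, if the wrist force passes 120 N, or if a joint passes its speed limit or range.

ROBOT

A 6-joint arm with a two-finger parallel gripper is mounted at the origin on the work surface; the furniture and walls round the work are solid. World frame = base frame: x ahead of the robot, y to its left, z up, the work surface at z = 0. Lengths are in m, angles in degrees, forces in N, time in s.
With the tool pointing down it reaches from about 0.3 to 0.75 m from the base axis. Payload 8.5 kg.
Tool frame: the origin (TCP) lies at the very end of the fingers, on their centre line; the grasp point (between the pads) lies 19 mm behind it (env.grip_depth is the z of the grasp point in the tool frame, in m); z points along the fingers, y is the direction in which the jaws open and shut (so a half turn about z gives the same grasp; the last joint's range is limited). The gripper opens to 85 mm and grips with 20 to 120 N. Pads are 22 mm wide; open, the fingers measure 114 mm over their backs; the gripper's body (76 mm by 85 mm) begins 54 mm behind the grasp point. The pads swing forward as they close: fully open they stand 13 mm farther back than shut.
Start: joints at [-83.554, 21.807, 74.336, -0, 83.858, -12.336], TCP at [0.177, -0.521, 0.231] pointing down, gripper open.
Joint ranges: [-178.18, 178.18], [-50.72, 133.34], [12.68, 142.11], [-81.47, 261.47], [9.98, 163.14], [-165.26, 165.26]. Speed limits (degrees/s): [136.94, 136.94, 180, 180, 180, 180].

INTERFACE

Orientations are given as a 3x3 rotation matrix whose columns are the frame's x, y, z axes.
In Python, from rig import env gives the robot as it stands.
- The arm moves only by the tool apply_moves, never from a script. Its argument "plan" is a list of rows, each an object of numbers: "tx", "ty", "tz": the shift along the world's x, y, z in mm; "rx", "ry", "rz": the turn, a rotation vector about the world's x, y, z in rad; "jaw": the opening, from -1 (shut) to 1 (fully open). A call has 1 to 12 rows; each row is the pose to reach, as a shift and turn from the pose measured when the call began; what a row does not reach only later rows make up. A row lasts 1/10 s, in which the tool goes at most 50 mm and 8.59 degrees, less where a joint would pass 70% of its speed; a pose out of reach is approached as far as the arm can. A call with a gripper value outside its range is refused whole. The fingers move at their own pace and stop on an object; "grip_force" is the grip in N (left out, the last holds). Time passes only in rows, so rows that repeat a pose let the fingers close. It gives the time, the measured TCP pose, the force and the opening at its end, in the units of the state.
- env.observe(): the state, without advancing time (a new reading comes with each control period).
- env.get_image(name): name is "side" or "top" or "wrist"; returns a dict with "image" (384x512x3 uint8, red, green, blue), "intrinsics" (3x3 intrinsics, pixels), "k1" (the pictures are not rectified: a ray, as slopes to the right and down, at radius r is drawn at 1 + k1 r^2 times it, then the intrinsics apply), "world_from_camera" (4x4, takes a point from camera to world coordinates). Camera axes: x right, y up, looking along -z (the intrinsics and any distortion apply to the point x, -y, -z); pixel columns grow to the right and rows downward; lengths in m; the calibration is good to about 2 mm. A picture is of the moment at which its call begins. There is no depth.
- env.close_job(): hands the job in, once; it reports no verdict.
The state is a dict: "time_s": time; "q": joint angles; "qvel": joint speeds; "joint_efforts": joint torques, N m; "position": TCP position; "tool_rot": TCP orientation; "ft_force": force on the tool from outside, world axes, zero at the start; "wrist_torque": the same for the moment, N m; "grip_width": finger opening in m.
Only numpy, scipy, OpenCV 4.12 (cv2) and the standard library are available. Lean on these libraries where they do the work, as an engineer would, in place of code of your own. Each camera call takes 0.05 s, during which the arm holds its last target.

## Working session

There is one attempt and no reset: what is moved stays moved. The work goes in short steps, Python scripts to look and compute and a tool call to move; the robot and the scene stay as the last step left them, time stands still between calls to the robot, and variables do not carry over. Pictures are saved under pics/ and viewed, and the job is handed in when it is done.

Besides the shell and the picture viewer there is one more tool, called after ">>>" as name([rows], argument=value, ...), one row to a line, values as JSON. apply_moves: Moves the arm, as the interface text tells. Its arguments: {"type":"object","properties":{"plan":{"type":"array","items":{"type":"object","properties":{"tx":{"type":"number"},"ty":{"type":"number"},"tz":{"type":"number"},"rx":{"type":"number"},"ry":{"type":"number"},"rz":{"type":"number"},"jaw":{"type":"number"}}}},"grip_force":{"type":"number"}},"required":["plan"]}

```bash
ls; mkdir -p pics; cat > h.py <<'E'
import numpy as np, cv2
from rig import env
def shot(name,fn):
    d=env.get_image(name); cv2.imwrite('pics/'+fn+'.png',d['image'][:,:,::-1])
    import pickle; pickle.dump(d,open('pics/'+fn+'.pkl','wb')); return d
def load(fn):
    import pickle; return pickle.load(open('pics/'+fn+'.pkl','rb'))
def ray(d,u,v):
    K=np.array(d['intrinsics']);x=(u-K[0,2])/K[0,0];y=(v-K[1,2])/K[1,1]
    r=np.hypot(x,y);s=r
    for _ in range(30): s=r/(1+d['k1']*s*s)
    f=s/r if r>0 else 1
    T=np.array(d['world_from_camera']);return T[:3,3],T[:3,:3]@np.array([x*f,-y*f,-1.])
def onz(d,u,v,z):
    o,r=ray(d,u,v);return o+r*(z-o[2])/r[2]
def proj(d,p):
    T=np.array(d['world_from_camera']);c=T[:3,:3].T@(np.array(p)-T[:3,3])
    x,y=c[0]/-c[2],-c[1]/-c[2];f=1+d['k1']*(x*x+y*y);K=np.array(d['intrinsics'])
    return K[0,0]*x*f+K[0,2],K[1,1]*y*f+K[1,2]
E
python3 - <<'E'
from h import *
for n in ['top','side','wrist']:
    d=shot(n,n+'0');print(n,np.round(d['world_from_camera'],3).tolist(),d['intrinsics'],d['k1'])
print(env.observe())
E
```

```text
pics
top [[-0.01, 0.986, -0.164, 0.363], [-1.0, -0.014, -0.024, 0.049], [-0.026, 0.164, 0.986, 1.101], [0.0, 0.0, 0.0, 1.0]] [[415.13682989   0.         260.02136387]
 [  0.         415.13682989 195.57722691]
 [  0.           0.           1.        ]] 0.02324688120210785
side [[0.999, 0.011, -0.034, 0.486], [-0.034, 0.602, -0.797, -0.81], [0.012, 0.798, 0.602, 0.729], [0.0, 0.0, 0.0, 1.0]] [[462.29886421   0.         250.2229395 ]
 [  0.         462.29886421 195.52175142]
 [  0.           0.           1.        ]] -0.13668933886169832
wrist [[0.322, 0.908, 0.268, 0.245], [-0.947, 0.309, 0.09, -0.496], [-0.001, -0.283, 0.959, 0.374], [0.0, 0.0, 0.0, 1.0]] [[305.09466951   0.         258.37637459]
 [  0.         305.09466951 188.55917065]
 [  0.           0.           1.        ]] -0.011662507076745127
{'time_s': 0.15, 'q': array([-8.35540658e+01,  2.18338153e+01,  7.43716543e+01,  5.77896062e-04,
        8.38562412e+01, -1.23351857e+01]), 'qvel': array([-0.07198315, -0.02280145, -0.03740138,  0.06205053,  0.04997276,
        0.00689036]), 'joint_efforts': array([ 1.88301245e-03, -4.48624349e+01, -2.31345534e+01, -1.74340216e-04,
        3.75978911e-03,  6.10652521e-06]), 'position': array([ 0.17705643, -0.52050259,  0.23085613]), 'tool_rot': array([[ 9.46755764e-01,  3.21952652e-01, -1.10951740e-04],
       [ 3.21952582e-01, -9.46755189e-01,  1.07137526e-03],
       [ 2.39887969e-04, -1.05005190e-03, -9.99999420e-01]]), 'ft_force': array([-0.79412486, -0.46673292,  0.6208207 ]), 'wrist_torque': array([-0.01144547,  0.00072838,  0.03776852]), 'grip_width': 0.08519327490154797}
```

View pics/top0.png

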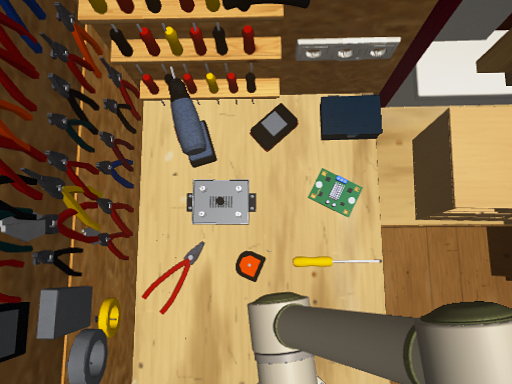

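View pics/side0.png

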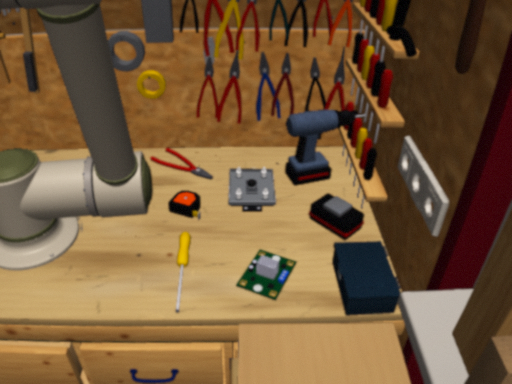

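View pics/wrist0.png

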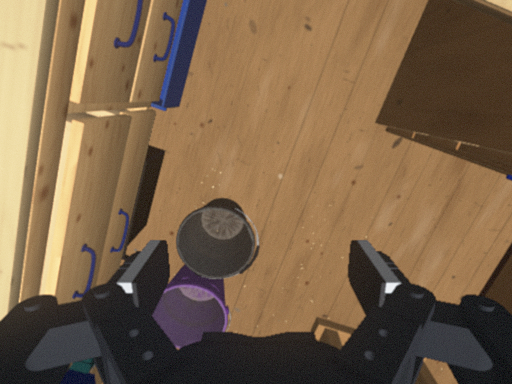

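The top view shows the board at about (336,192) and the base at about (220,201). I'll zoom in on both.

```bash
python3 - <<'E'
from h import *
a=load('top0')['image'][:,:,::-1]
c=[cv2.resize(x,None,fx=5,fy=5,interpolation=cv2.INTER_CUBIC) for x in (a[160:225,180:262],a[160:225,300:372])]
cv2.imwrite('pics/z0.png',cv2.resize(np.hstack(c),(770,325)))
s=load('side0')['image'][:,:,::-1]
c=[cv2.resize(x,None,fx=5,fy=5,interpolation=cv2.INTER_CUBIC) for x in (s[155:220,215:290],s[242:307,230:305])]
cv2.imwrite('pics/z1.png',np.hstack(c))
E
```

```text
(no output)
```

View pics/z0.png

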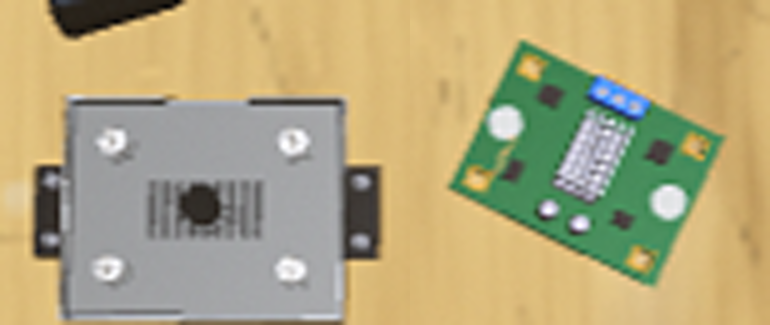

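View pics/z1.png

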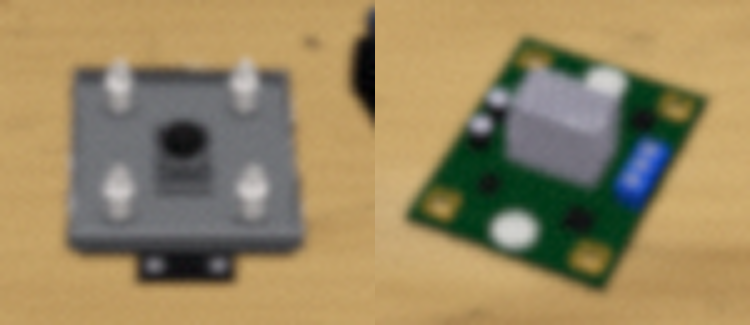

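```bash
cat >> h.py <<'E'
def greenrect(d,z=0.004):
    a=d['image'];hsv=cv2.cvtColor(a,cv2.COLOR_RGB2HSV)
    m=cv2.inRange(hsv,(50,90,40),(85,255,255))
    m=cv2.morphologyEx(m,cv2.MORPH_CLOSE,np.ones((5,5)))
    n,l,s,c=cv2.connectedComponentsWithStats(m);i=1+np.argmax(s[1:,4]);m=(l==i).astype(np.uint8)
    cs,_=cv2.findContours(m,cv2.RETR_EXTERNAL,cv2.CHAIN_APPROX_NONE)
    h=max(cs,key=cv2.contourArea)[:,0]
    P=np.array([onz(d,u,v,z)[:2] for u,v in h])*1000
    return cv2.minAreaRect(P.astype(np.float32)),m
E
python3 - <<'E'
from h import *
for n in ['top0','side0']:
    d=load(n);print(n,greenrect(d)[0])
d=load('top0')
# zoom coords: scale of hstack
W=(82+72)*5; sx=770/W
# white posts and discs
a=d['image'];m=cv2.inRange(cv2.cvtColor(a,cv2.COLOR_RGB2HSV),(0,0,195),(180,60,255))
n,l,s,c=cv2.connectedComponentsWithStats(m)
for i in range(1,n):
    u,v=c[i]
    if 180<u<370 and 165<v<225: print(np.round(c[i],1),s[i,4],np.round(onz(d,u,v,.037)*1000,1),np.round(onz(d,u,v,.004)*1000,1))
# tray rect
for p in [(0.5,.05,.018)]: pass
E
```

```text
top0 ((552.4585571289062, -124.821533203125), (118.4669189453125, 89.22695922851562), 62.80379867553711)
side0 ((553.1365966796875, -126.4054183959961), (115.25745391845703, 84.9069595336914), 62.37726974487305)
[195. 179.] 3 [586.8 244.5  37. ] [593.7 250.6   4. ]
[338. 178.] 1 [ 583.9 -129.4   37. ] [ 590.7 -134.9    4. ]
[341. 179.] 1 [ 581.1 -137.1   37. ] [ 587.9 -142.8    4. ]
[318.5 184.1] 35 [568.5 -78.5  37. ] [574.9 -82.4   4. ]
[345. 181.] 1 [ 575.6 -147.2   37. ] [ 582.2 -153.2    4. ]
[335.3 191.1] 72 [ 549.3 -121.1   37. ] [ 555.1 -126.4    4. ]
[339.5 184. ] 2 [ 567.9 -132.6   37. ] [ 574.3 -138.3    4. ]
[342. 185.] 1 [ 565.2 -139.    37. ] [ 571.4 -144.8    4. ]
[201.9 187.8] 21 [563. 226.  37.] [569.2 231.5   4. ]
[238.3 187.8] 23 [561.6 130.8  37. ] [567.8 133.3   4. ]
[343. 188.] 1 [ 557.2 -141.2   37. ] [ 563.2 -147.1    4. ]
[342. 190.] 1 [ 552.  -138.4   37. ] [ 557.9 -144.2    4. ]
[351.2 199.8] 36 [ 525.9 -160.9   37. ] [ 531.  -167.4    4. ]
[338. 198.] 1 [ 531.2 -127.3   37. ] [ 536.4 -132.8    4. ]
[327.5 201.5] 4 [ 522.4 -100.    37. ] [ 527.3 -104.6    4. ]
[333.8 204.2] 6 [ 515.2 -116.    37. ] [ 519.9 -121.1    4. ]
[201.1 213.1] 18 [496.5 227.3  37. ] [500.7 232.9   4. ]
[237.7 213.4] 23 [494.4 132.3  37. ] [498.5 134.9   4. ]
[247. 216.] 7 [487.3 108.2  37. ] [491.2 110.1   4. ]
[191. 223.] 1 [471. 253.  37.] [474.4 259.3   4. ]
[209. 223.] 15 [470.4 206.4  37. ] [473.8 211.3   4. ]
[243.5 223. ] 8 [469.3 117.3  37. ] [472.6 119.5   4. ]
```

Board: centre about (553,-125), y axis at about 62.6°. Base: centre about (529,179), yaw about -1°. Next I'll view the base from the wrist camera, directly above it.

>>> apply_moves([
  {"tx": 20,"ty": 40,"tz": 5},
  {"tx": 40,"ty": 80,"tz": 10},
  {"tx": 60,"ty": 120,"tz": 15,"rz": -0.05},
  {"tx": 80,"ty": 160,"tz": 20,"rz": -0.1},
  {"tx": 100,"ty": 200,"tz": 20,"rz": -0.15},
  {"tx": 121,"ty": 240,"tz": 20,"rz": -0.2},
  {"tx": 141,"ty": 280,"tz": 20,"rz": -0.25},
  {"tx": 161,"ty": 320,"tz": 20,"rz": -0.3},
  {"tx": 181,"ty": 360,"tz": 20,"rz": -0.346},
  {"tx": 201,"ty": 400,"tz": 20,"rz": -0.346},
  {"tx": 221,"ty": 440,"tz": 20,"rz": -0.346},
  {"tx": 241,"ty": 480,"tz": 20,"rz": -0.346},
])

```text
validation failed for argument at $.pl...
```

>>> apply_moves([
  {"tx": 20,"ty": 40,"tz": 5,"rx": 0,"ry": 0,"rz": 0,"jaw": 1},
  {"tx": 40,"ty": 80,"tz": 10,"rx": 0,"ry": 0,"rz": 0,"jaw": 1},
])

```text
time_s: 0.35
position: [0.217, -0.4396, 0.2401]
tool_rot: [[0.947, 0.32, -0.0], [0.32, -0.947, 0.003], [0.001, -0.003, -1.0]]
ft_force: [1.0, 0.9, 0.3]
grip_width: 0.0854
```

Every key has to be given in each row.

>>> apply_moves([
  {"tx": 22,"ty": 44,"tz": 5,"rx": 0,"ry": 0,"rz": -0.03,"jaw": 1},
  {"tx": 44,"ty": 88,"tz": 10,"rx": 0,"ry": 0,"rz": -0.06,"jaw": 1},
  {"tx": 66,"ty": 132,"tz": 10,"rx": 0,"ry": 0,"rz": -0.1,"jaw": 1},
  {"tx": 88,"ty": 176,"tz": 10,"rx": 0,"ry": 0,"rz": -0.14,"jaw": 1},
  {"tx": 110,"ty": 220,"tz": 10,"rx": 0,"ry": 0,"rz": -0.18,"jaw": 1},
  {"tx": 132,"ty": 264,"tz": 10,"rx": 0,"ry": 0,"rz": -0.22,"jaw": 1},
  {"tx": 154,"ty": 308,"tz": 10,"rx": 0,"ry": 0,"rz": -0.26,"jaw": 1},
  {"tx": 176,"ty": 352,"tz": 10,"rx": 0,"ry": 0,"rz": -0.3,"jaw": 1},
  {"tx": 198,"ty": 396,"tz": 10,"rx": 0,"ry": 0,"rz": -0.34,"jaw": 1},
  {"tx": 220,"ty": 440,"tz": 10,"rx": 0,"ry": 0,"rz": -0.346,"jaw": 1},
  {"tx": 242,"ty": 484,"tz": 10,"rx": 0,"ry": 0,"rz": -0.346,"jaw": 1},
  {"tx": 264,"ty": 528,"tz": 10,"rx": 0,"ry": 0,"rz": -0.346,"jaw": 1},
])

```text
time_s: 1.55
position: [0.4815, 0.0906, 0.2501]
tool_rot: [[1.0, -0.02, 0.001], [-0.02, -1.0, 0.003], [0.001, -0.003, -1.0]]
ft_force: [0.7, -0.8, -0.2]
grip_width: 0.0854
```

>>> apply_moves([
  {"tx": 22,"ty": 44,"tz": 0,"rx": 0,"ry": 0,"rz": 0,"jaw": 1},
  {"tx": 44,"ty": 88,"tz": 0,"rx": 0,"ry": 0,"rz": 0,"jaw": 1},
  {"tx": 48,"ty": 91,"tz": 0,"rx": 0,"ry": 0,"rz": 0,"jaw": 1},
  {"tx": 48,"ty": 91,"tz": 0,"rx": 0,"ry": 0,"rz": 0,"jaw": 1},
])

```text
time_s: 1.95
position: [0.5295, 0.1824, 0.2492]
tool_rot: [[1.0, -0.018, -0.001], [-0.018, -1.0, 0.002], [-0.001, -0.002, -1.0]]
ft_force: [-0.2, 0.1, 0.5]
grip_width: 0.0849
```

```bash
python3 - <<'E'
from h import *
d=shot('wrist','w1');print(env.observe()['position'],env.observe()['tool_rot'],env.observe()['ft_force'],env.observe()['qvel'])
E
```

```text
[0.52920204 0.18135784 0.24956207] [[ 9.99816034e-01 -1.91733275e-02 -5.29846237e-04]
 [-1.91721332e-02 -9.99813834e-01  2.17399476e-03]
 [-5.71430311e-04 -2.16343653e-03 -9.99997497e-01]] [-0.37479644  0.16659837 -0.46631987] [-1.58754983 -1.41070777  1.11118024 -0.03398208 -0.04533705 -0.13042775]
```

View pics/w1.png

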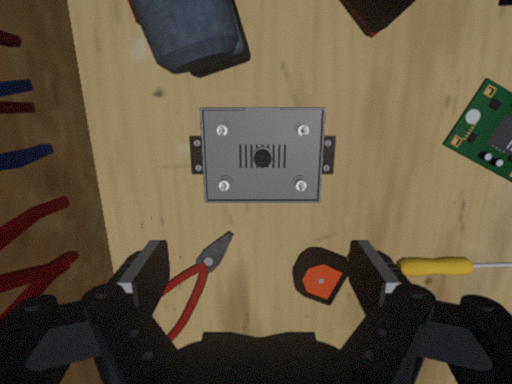

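```bash
python3 - <<'E'
from h import *
d=load('w1');a=d['image']
z=cv2.resize(a[95:215,180:345,::-1],None,fx=4.8,fy=4.8,interpolation=cv2.INTER_CUBIC);cv2.imwrite('pics/z2.png',z)
m=cv2.inRange(cv2.cvtColor(a,cv2.COLOR_RGB2HSV),(0,0,170),(180,50,255))
n,l,s,c=cv2.connectedComponentsWithStats(m)
for i in range(1,n):
    u,v=c[i]
    if 190<u<335 and 100<v<210 and s[i,4]>8: print(np.round(c[i],1),s[i],np.round(onz(d,u,v,.036)*1000,1))
E
```

```text
[299.9 129.5] [298 125   6  10  31] [566.  135.3  36. ]
[218.  129.6] [217 126   3   8  17] [567.5 229.7  36. ]
[224.9 130.1] [223 126   4   9  21] [566.7 221.8  36. ]
[306.9 129.6] [306 126   3   8  17] [565.7 127.2  36. ]
[223.8 184.7] [219 181  10   9  43] [501.3 226.3  36. ]
[300.3 184.9] [296 181  10   9  44] [499.6 133.4  36. ]
```

View pics/z2.png

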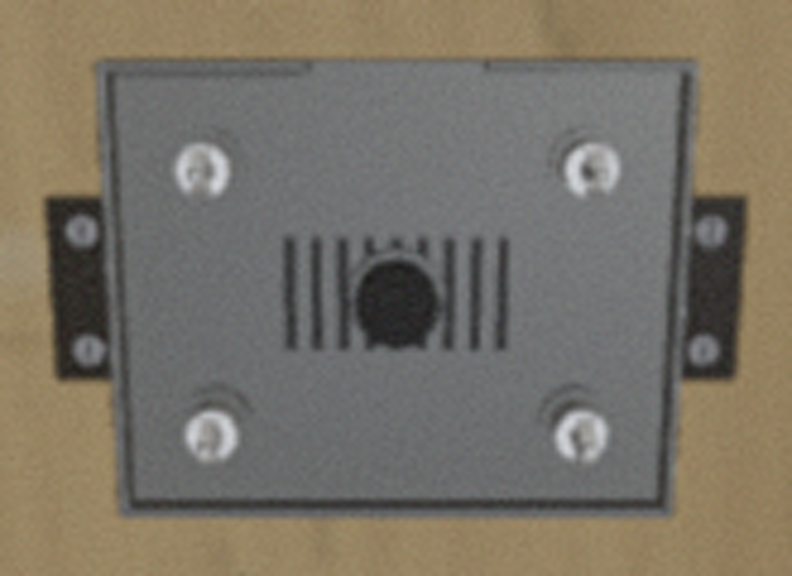

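The notch is in the wall at the top of this image (gap from about 310 to 485 in the zoom), so it faces world +x. Now I'll measure the white shoulder discs.

```bash
cat >> h.py <<'E'
def discs(d,seeds,z,R=9,th=165):
    a=d['image'].astype(int);out=[]
    for u,v in seeds:
        m=np.zeros(a.shape[:2],np.uint8);m[(a.min(2)>th)]=1
        yy,xx=np.mgrid[:a.shape[0],:a.shape[1]];m[(xx-u)**2+(yy-v)**2>R*R]=0
        pts=np.argwhere(m)[:,::-1].astype(np.float32)
        hull=cv2.convexHull(pts);M=cv2.moments(hull);c=(M['m10']/M['m00'],M['m01']/M['m00'])
        (cx,cy),r=cv2.minEnclosingCircle(hull)
        out.append(onz(d,*c,z)*1000);print(np.round(c,1),np.round((cx,cy,r),1),np.round(out[-1],1))
    return np.array(out)
E
python3 - <<'E'
from h import *
d=load('w1')
for th in (150,170):
  for z in (.026,):
    P=discs(d,[(222,130.4),(303.5,130.4),(224,185.8),(301,185.8)],z,8,th)
    c=P.mean(0);y=(P[0]+P[2]-P[1]-P[3])/2;x=(P[0]+P[1]-P[2]-P[3])/2
    print(c,np.linalg.norm(x),np.linalg.norm(y),np.degrees([np.arctan2(x[1],x[0]),np.arctan2(-y[0],y[1])]))
# pad: and tray outline
a=d['image'];sub=a[95:215,180:345].max(2)
m=(a.max(2)<45).astype(np.uint8)
n,l,s,c=cv2.connectedComponentsWithStats(m)
for i in range(1,n):
    if abs(c[i][0]-262)<6 and abs(c[i][1]-158)<6: print('pad',c[i],s[i],onz(d,*c[i],.028)*1000)
E
```

```text
[221.8 129.8] [221.6 130.1   5.5] [566.3 226.6  26. ]
[303.  129.9] [303.  130.    5.8] [564.4 130.3  26. ]
[223.6 185.3] [223.5 185.5   5.1] [497.8 227.8  26. ]
[300.8 185.3] [300.8 185.4   5.4] [496.2 131.4  26. ]
[531.15691524 179.0463726   26.        ] 68.38213408613564 96.38418065196268 [-0.95190653 -1.04312504]
[221.7 130.1] [221.5 130.5   5.1] [565.9 226.7  26. ]
[302.9 129.7] [302.8 130.3   5.3] [564.7 130.5  26. ]
[223.7 185. ] [223.6 185.3   4.7] [498.1 227.7  26. ]
[300.6 185.2] [300.7 185.7   5. ] [496.3 131.8  26. ]
[531.26853601 179.15237551  26.        ] 68.07547299522729 96.10601911614098 [-0.94224336 -0.90328882]
pad [261.79761905 157.85714286] [255 150  15  17 168] [532.0904641  179.64362737  28.        ]
```

>>> apply_moves([
  {"tx": 4,"ty": -44,"tz": 0,"rx": 0,"ry": 0,"rz": -0.06,"jaw": 1},
  {"tx": 8,"ty": -88,"tz": 0,"rx": 0,"ry": 0,"rz": -0.13,"jaw": 1},
  {"tx": 11,"ty": -132,"tz": 0,"rx": 0,"ry": 0,"rz": -0.2,"jaw": 1},
  {"tx": 14,"ty": -176,"tz": 0,"rx": 0,"ry": 0,"rz": -0.26,"jaw": 1},
  {"tx": 17,"ty": -220,"tz": 0,"rx": 0,"ry": 0,"rz": -0.33,"jaw": 1},
  {"tx": 20,"ty": -264,"tz": -12,"rx": 0,"ry": 0,"rz": -0.4,"jaw": 1},
  {"tx": 24,"ty": -306,"tz": -22,"rx": 0,"ry": 0,"rz": -0.459,"jaw": 1},
  {"tx": 24,"ty": -306,"tz": -22,"rx": 0,"ry": 0,"rz": -0.459,"jaw": 1},
  {"tx": 24,"ty": -306,"tz": -22,"rx": 0,"ry": 0,"rz": -0.459,"jaw": 1},
  {"tx": 24,"ty": -306,"tz": -22,"rx": 0,"ry": 0,"rz": -0.459,"jaw": 1},
])

```text
time_s: 3.0
position: [0.5526, -0.1245, 0.2281]
tool_rot: [[0.888, -0.46, 0.001], [-0.46, -0.888, 0.002], [-0.0, -0.002, -1.0]]
ft_force: [0.4, 0.0, -0.1]
grip_width: 0.0856
```

```bash
python3 - <<'E'
from h import *
d=shot('wrist','w2');o=env.observe();print(o['position'],o['tool_rot'],o['q'])
print(greenrect(d)[0])
a=d['image']
m=cv2.inRange(cv2.cvtColor(a,cv2.COLOR_RGB2HSV),(0,0,150),(180,50,255))
n,l,s,c=cv2.connectedComponentsWithStats(m)
for i in range(1,n):
    if s[i,4]>50: print(np.round(c[i],1),s[i],np.round(onz(d,*c[i],.004)*1000,1))
E
```

```text
[ 0.55281484 -0.12406551  0.22821717] [[ 8.88193147e-01 -4.59468770e-01  1.17627794e-03]
 [-4.59470252e-01 -8.88191018e-01  1.95006704e-03]
 [ 1.48764603e-04 -2.27250090e-03 -9.99997407e-01]] [-24.67871495  23.58850336  71.98861125   0.1302853   84.4083105
  92.66152647]
((554.1346435546875, -126.00578308105469), (117.57173919677734, 87.58055877685547), 62.657325744628906)
[257.  160.8] [250 143  14  38 381] [ 552.4 -121.     4. ]
[266.2 159.5] [265 143   4  37 108] [ 548.6 -131.8    4. ]
[220.5 158.2] [214 152  14  13 147] [575.7 -82.9   4. ]
[299.3 158. ] [293 152  14  13 145] [ 531.8 -168.5    4. ]
[330.  275.9] [313 268  34  17  93] [ 364. -136.    4.]
```

View pics/w2.png

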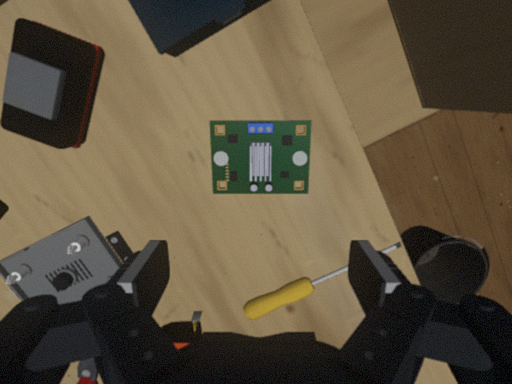

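```bash
python3 - <<'E'
from h import *
d=load('w2');a=d['image']
hsv=cv2.cvtColor(a,cv2.COLOR_RGB2HSV)
m=cv2.inRange(hsv,(12,60,90),(38,255,255));P=[]
_,g=greenrect(d)
cs,_=cv2.findContours(g,0,2);g2=np.zeros_like(g);cv2.drawContours(g2,[cv2.convexHull(cs[0])],-1,1,-1)
n,l,s,c=cv2.connectedComponentsWithStats(cv2.bitwise_and(m,m,mask=g2))
for i in range(1,n):
    if s[i,4]>20: 
        x,y,w,h,_=s[i]; ctr=(x+(w-1)/2,y+(h-1)/2);p=onz(d,*c[i],.004)*1000;P.append(p);print(c[i],ctr,s[i],p)
P=np.array(P)
if len(P)==4: print(P.mean(0))
E
```

```text
[219.58474576 129.8559322 ] (np.float64(219.5), np.float64(130.0)) [214 125  12  11 118] [605.97280459 -98.75778317   4.        ]
[300.34146341 129.91056911] (np.float64(300.5), np.float64(129.5)) [295 124  12  12 123] [ 561.76507174 -183.9949856     4.        ]
[221.92 184.58] (np.float64(222.5), np.float64(184.5)) [217 179  12  12 100] [545.71234555 -68.1072582    4.        ]
[298.54255319 184.89361702] (np.float64(298.5), np.float64(185.0)) [294 180  10  11  94] [ 501.30554252 -153.08479542    4.        ]
[ 553.6889411 -125.9862056    4.       ]
```

>>> apply_moves([
  {"tx": 0.9,"ty": -1.9,"tz": -45,"rx": 0,"ry": 0,"rz": 0,"jaw": 1},
  {"tx": 0.9,"ty": -1.9,"tz": -90,"rx": 0,"ry": 0,"rz": 0,"jaw": 1},
  {"tx": 0.9,"ty": -1.9,"tz": -130,"rx": 0,"ry": 0,"rz": 0,"jaw": 1},
  {"tx": 0.9,"ty": -1.9,"tz": -160,"rx": 0,"ry": 0,"rz": 0,"jaw": 1},
  {"tx": 0.9,"ty": -1.9,"tz": -185,"rx": 0,"ry": 0,"rz": 0,"jaw": 1},
  {"tx": 0.9,"ty": -1.9,"tz": -200,"rx": 0,"ry": 0,"rz": 0,"jaw": 1},
  {"tx": 0.9,"ty": -1.9,"tz": -200,"rx": 0,"ry": 0,"rz": 0,"jaw": 1},
  {"tx": 0.9,"ty": -1.9,"tz": -200,"rx": 0,"ry": 0,"rz": 0,"jaw": 1},
])

```text
time_s: 3.85
position: [0.5541, -0.1254, 0.0291]
tool_rot: [[0.889, -0.458, 0.002], [-0.458, -0.889, 0.002], [0.001, -0.002, -1.0]]
ft_force: [0.7, -0.0, 0.6]
grip_width: 0.0854
```

```bash
python3 - <<'E'
from h import *
d=shot('side','s2');o=env.observe();print(o['position'],o['ft_force'])
cv2.imwrite('pics/z3.png',cv2.resize(d['image'][200:320,190:340,::-1],None,fx=5,fy=5,interpolation=cv2.INTER_CUBIC))
d=shot('wrist','w3')
E
```

```text
[ 0.55432845 -0.12568111  0.02947299] [-0.55742785 -0.06347688 -0.72543753]
```

View pics/z3.png

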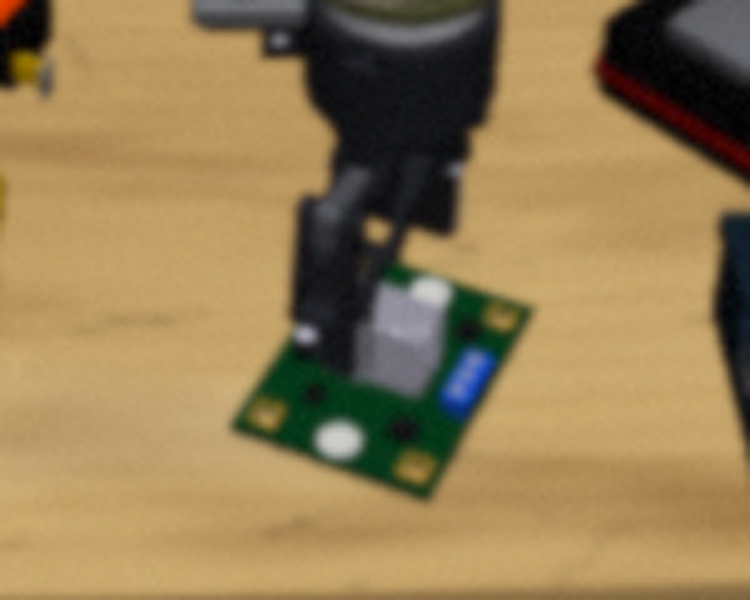

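View pics/w3.png

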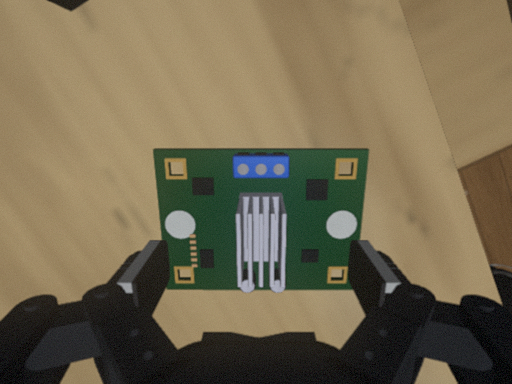

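The fingers straddle the heat sink, and all four brass corners show at (175,168), (346,168), (183,275) and (338,275). I'll remeasure from this close view.

```bash
cat >> h.py <<'E'
def brass(d,seeds,z,R=16,lo=(12,60,70)):
    a=d['image'];hsv=cv2.cvtColor(a,cv2.COLOR_RGB2HSV);m0=cv2.inRange(hsv,lo,(38,255,255));out=[]
    for u,v in seeds:
        m=np.zeros_like(m0);cv2.circle(m,(int(u),int(v)),R,1,-1);m&=(m0>0).astype(np.uint8)
        h=cv2.convexHull(np.argwhere(m)[:,::-1].astype(np.float32));M=cv2.moments(h)
        c=(M['m10']/M['m00'],M['m01']/M['m00']);out.append(onz(d,*c,z)*1000);print(np.round(c,1),round(M['m00']),np.round(out[-1],1))
    P=np.array(out);x=(P[0]+P[1]-P[2]-P[3])/2;y=(P[0]+P[2]-P[1]-P[3])/2
    print('centre',P.mean(0),'yaw',np.degrees([np.arctan2(x[1],x[0]),np.arctan2(-y[0],y[1])]),np.linalg.norm(x),np.linalg.norm(y))
    return P
E
python3 - <<'E'
from h import *
brass(load('w3'),[(175,168),(346,168),(183,275),(338,275)],.004)
E
```

```text
[175.4 168.3] 478 [605.9 -98.6   4. ]
[345.6 168.5] 466 [ 561.6 -184.2    4. ]
[184.4 276.4] 511 [543.8 -66.9   4. ]
[337.  277.4] 443 [ 499.1 -152.3    4. ]
centre [ 552.58208209 -125.50145026    4.        ] yaw [-27.05856405 -27.48445107] 70.0151364937711 96.39064944296358
```

>>> apply_moves([
  {"tx": -0.6,"ty": -0.2,"tz": -10,"rx": 0,"ry": 0,"rz": 0,"jaw": 1},
  {"tx": -0.6,"ty": -0.2,"tz": -19,"rx": 0,"ry": 0,"rz": 0,"jaw": 1},
  {"tx": -0.6,"ty": -0.2,"tz": -19,"rx": 0,"ry": 0,"rz": 0,"jaw": 0},
  {"tx": -0.6,"ty": -0.2,"tz": -19,"rx": 0,"ry": 0,"rz": 0,"jaw": -1},
  {"tx": -0.6,"ty": -0.2,"tz": -19,"rx": 0,"ry": 0,"rz": 0,"jaw": -1},
  {"tx": -0.6,"ty": -0.2,"tz": -19,"rx": 0,"ry": 0,"rz": 0,"jaw": -1},
  {"tx": -0.6,"ty": -0.2,"tz": -19,"rx": 0,"ry": 0,"rz": 0,"jaw": -1},
  {"tx": -0.6,"ty": -0.2,"tz": -19,"rx": 0,"ry": 0,"rz": 0,"jaw": -1},
  {"tx": -0.6,"ty": -0.2,"tz": -19,"rx": 0,"ry": 0,"rz": 0,"jaw": -1},
], grip_force=60)

```text
time_s: 4.85
position: [0.554, -0.1261, 0.011]
tool_rot: [[0.889, -0.459, 0.004], [-0.459, -0.889, 0.001], [0.003, -0.002, -1.0]]
ft_force: [0.8, 0.9, 4.6]
grip_width: 0.0232
```

>>> apply_moves([
  {"tx": 0,"ty": 0,"tz": 10,"rx": 0,"ry": 0,"rz": 0,"jaw": -1},
  {"tx": 0,"ty": 0,"tz": 40,"rx": 0,"ry": 0,"rz": 0,"jaw": -1},
  {"tx": 0,"ty": 0,"tz": 80,"rx": 0,"ry": 0,"rz": 0,"jaw": -1},
  {"tx": 0,"ty": 0,"tz": 110,"rx": 0,"ry": 0,"rz": 0,"jaw": -1},
  {"tx": 0,"ty": 0,"tz": 120,"rx": 0,"ry": 0,"rz": 0,"jaw": -1},
  {"tx": 0,"ty": 0,"tz": 120,"rx": 0,"ry": 0,"rz": 0,"jaw": -1},
])

```text
time_s: 5.45
position: [0.5542, -0.1262, 0.1319]
tool_rot: [[0.889, -0.459, 0.006], [-0.459, -0.889, -0.0], [0.005, -0.003, -1.0]]
ft_force: [-0.1, -0.0, -2.3]
grip_width: 0.0226
```

```bash
python3 - <<'E'
from h import *
d=shot('wrist','w4');o=env.observe();print(o['position'],o['ft_force'],o['grip_width'])
d=shot('side','s4')
cv2.imwrite('pics/z4.png',cv2.resize(d['image'][150:300,190:340,::-1],None,fx=4,fy=4,interpolation=cv2.INTER_CUBIC))
E
```

```text
[ 0.55361969 -0.12597797  0.13040339] [-0.77089068  0.37777264 -1.93477608] 0.022998488830037283
```

View pics/w4.png

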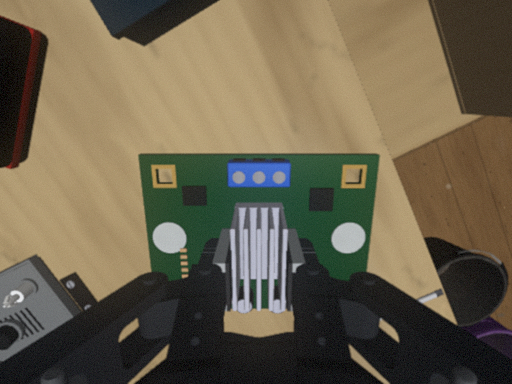

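View pics/z4.png

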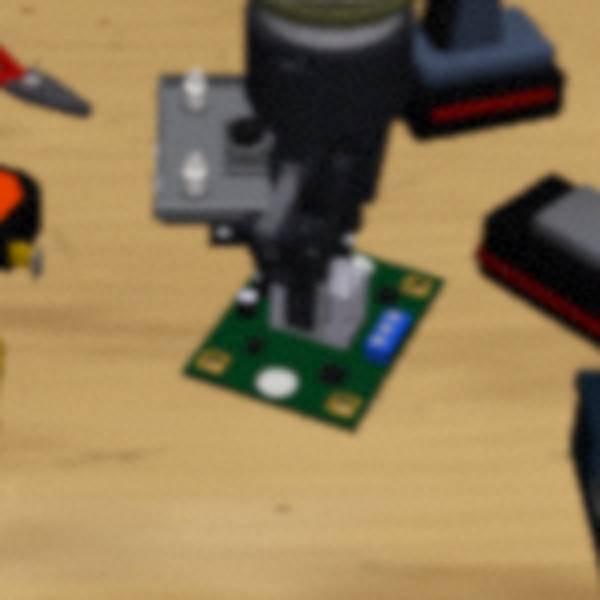

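```bash
cat > m.py <<'E'
from h import *
def inhand(fn,pos,R,seedsB,seedsD,dz=-.0075):
    d=load(fn);a=d['image'];hsv=cv2.cvtColor(a,cv2.COLOR_RGB2HSV);z=pos[2]+dz
    P=[]
    for (u,v),k in [(s,0) for s in seedsB]+[(s,1) for s in seedsD]:
        m0=cv2.inRange(hsv,(12,60,70),(38,255,255)) if k==0 else (a.min(2)>130).astype(np.uint8)
        m=np.zeros(a.shape[:2],np.uint8);cv2.circle(m,(u,v),17 if k==0 else 20,1,-1);m&=(m0>0).astype(np.uint8)
        h=cv2.convexHull(np.argwhere(m)[:,::-1].astype(np.float32));M=cv2.moments(h);c=(M['m10']/M['m00'],M['m01']/M['m00'])
        p=onz(d,*c,z);t=R.T@(p-pos)*1000;P.append(t);print(np.round(c,1),np.round(t,2))
    return np.array(P)
E
python3 - <<'E'
from m import *
o=env.observe()
inhand('w4',o['position'],o['tool_rot'],[(164,176),(354,176)],[(169,238),(348,238)])
print(o['tool_rot'])
# same for w2 (discs, far)
E
```

```text
[163.6 175.9] [ 33.8  -49.88   7.64]
[353.6 175.9] [33.91 48.61  7.41]
[169.1 237.2] [ -0.93 -49.88   7.62]
[348.  237.5] [-0.9  48.56  7.39]
[[ 8.88534155e-01 -4.58807077e-01  1.76688762e-03]
 [-4.58809811e-01 -8.88532845e-01  1.71481059e-03]
 [ 7.83170452e-04 -2.33433316e-03 -9.99996969e-01]]
```

```bash
python3 - <<'E'
from h import *
d=load('w1')
for p in [(185,73),(245,60),(197,72),(150,60)]:
    print(p,[np.round(onz(d,*p,z)[:2]*1000).tolist() for z in (.0,.06,.12,.19)])
d=load('top0')
for p in [(206,160),(215,155),(180,150),(195,165),(205,148)]:
    print(p,[np.round(onz(d,*p,z)[:2]*1000).tolist() for z in (.0,.06,.12,.19)])
print(load('w1')['world_from_camera'][:3,3])
E
```

```text
(185, 73) [[632.0, 271.0], [628.0, 257.0], [623.0, 244.0], [617.0, 228.0]]
(245, 60) [[646.0, 198.0], [639.0, 195.0], [632.0, 193.0], [624.0, 190.0]]
(197, 72) [[633.0, 256.0], [628.0, 245.0], [623.0, 233.0], [618.0, 220.0]]
(150, 60) [[648.0, 312.0], [641.0, 292.0], [634.0, 272.0], [625.0, 249.0]]
(206, 160) [[647.0, 222.0], [632.0, 213.0], [616.0, 203.0], [598.0, 192.0]]
(215, 155) [[661.0, 197.0], [645.0, 189.0], [628.0, 181.0], [610.0, 172.0]]
(180, 150) [[677.0, 294.0], [660.0, 281.0], [642.0, 267.0], [623.0, 252.0]]
(195, 165) [[634.0, 252.0], [619.0, 241.0], [604.0, 230.0], [587.0, 217.0]]
(205, 148) [[681.0, 225.0], [664.0, 215.0], [647.0, 206.0], [626.0, 195.0]]
[0.60120049 0.18173372 0.39246969]
```

```bash
python3 - <<'E'
from h import *
a=load('top0')['image'][:,:,::-1];s=load('side0')['image'][:,:,::-1]
c=[cv2.resize(x,None,fx=4,fy=4,interpolation=cv2.INTER_CUBIC) for x in (a[60:180,155:245],s[85:205,275:370])]
cv2.imwrite('pics/z5.png',np.hstack(c))
E
```

```text
(no output)
```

View pics/z5.png

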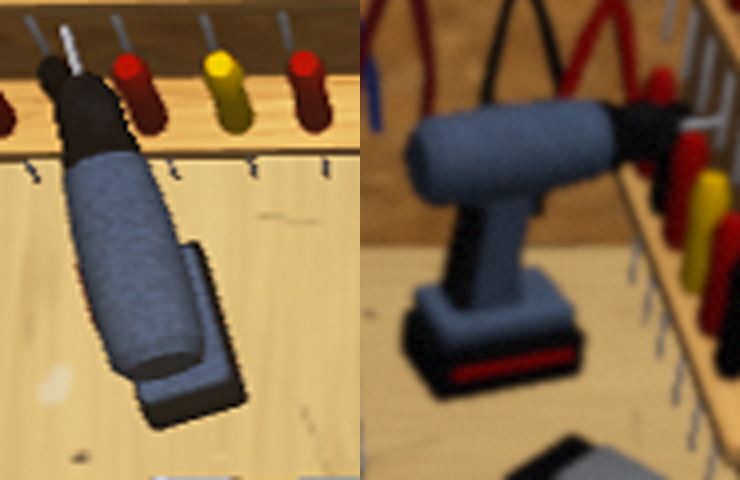

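The drill's rear end is at about x=625, y=195–245. It is clear of the tool for placing. For the press I'll turn the tool so the camera side points at the robot. Now carrying the board over.

>>> apply_moves([
  {"tx": -2,"ty": 20,"tz": 0,"rx": 0,"ry": 0,"rz": 0.03,"jaw": -1},
  {"tx": -4,"ty": 55,"tz": 0,"rx": 0,"ry": 0,"rz": 0.08,"jaw": -1},
  {"tx": -7,"ty": 95,"tz": 0,"rx": 0,"ry": 0,"rz": 0.14,"jaw": -1},
  {"tx": -10,"ty": 135,"tz": 0,"rx": 0,"ry": 0,"rz": 0.2,"jaw": -1},
  {"tx": -13,"ty": 175,"tz": 0,"rx": 0,"ry": 0,"rz": 0.26,"jaw": -1},
  {"tx": -16,"ty": 215,"tz": 0,"rx": 0,"ry": 0,"rz": 0.32,"jaw": -1},
  {"tx": -19,"ty": 255,"tz": 0,"rx": 0,"ry": 0,"rz": 0.38,"jaw": -1},
  {"tx": -21,"ty": 285,"tz": 0,"rx": 0,"ry": 0,"rz": 0.43,"jaw": -1},
  {"tx": -22.4,"ty": 305,"tz": 0,"rx": 0,"ry": 0,"rz": 0.46,"jaw": -1},
  {"tx": -22.4,"ty": 305,"tz": 0,"rx": 0,"ry": 0,"rz": 0.46,"jaw": -1},
  {"tx": -22.4,"ty": 305,"tz": -30,"rx": 0,"ry": 0,"rz": 0.46,"jaw": -1},
  {"tx": -22.4,"ty": 305,"tz": -55,"rx": 0,"ry": 0,"rz": 0.46,"jaw": -1},
])

```text
time_s: 6.75
position: [0.5304, 0.1784, 0.0725]
tool_rot: [[1.0, -0.017, -0.001], [-0.017, -1.0, 0.002], [-0.001, -0.002, -1.0]]
ft_force: [0.2, 0.4, -2.3]
grip_width: 0.0228
```

>>> apply_moves([
  {"tx": 0,"ty": 0,"tz": 0,"rx": 0,"ry": 0,"rz": 0,"jaw": -1},
  {"tx": 0,"ty": 0,"tz": 0,"rx": 0,"ry": 0,"rz": 0,"jaw": -1},
])

```text
time_s: 6.95
position: [0.5302, 0.1777, 0.0719]
tool_rot: [[1.0, -0.019, -0.003], [-0.019, -1.0, 0.001], [-0.003, -0.001, -1.0]]
ft_force: [0.1, 0.2, -1.8]
grip_width: 0.0231
```

```bash
python3 - <<'E'
from h import *
d=shot('wrist','w5');o=env.observe();print(o['position'],o['tool_rot'],o['ft_force'],o['grip_width'])
d=shot('side','s5')
cv2.imwrite('pics/z6.png',cv2.resize(d['image'][100:230,180:340,::-1],None,fx=4.5,fy=4.5,interpolation=cv2.INTER_CUBIC))
E
```

```text
[0.53075063 0.17791014 0.07289143] [[ 9.99830765e-01 -1.83804858e-02 -7.74284530e-04]
 [-1.83790748e-02 -9.99829485e-01  1.79156145e-03]
 [-8.07082273e-04 -1.77702762e-03 -9.99998095e-01]] [ 0.23473443  0.21777371 -1.53384265] 0.02319380479495305
```

View pics/w5.png

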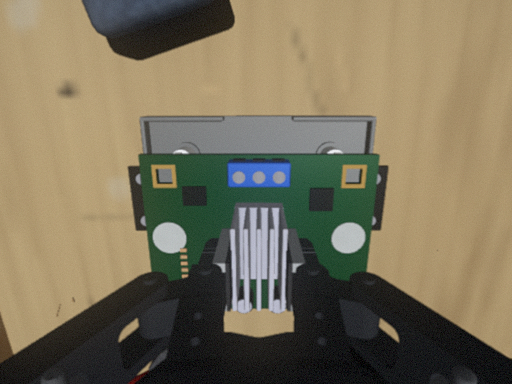

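View pics/z6.png

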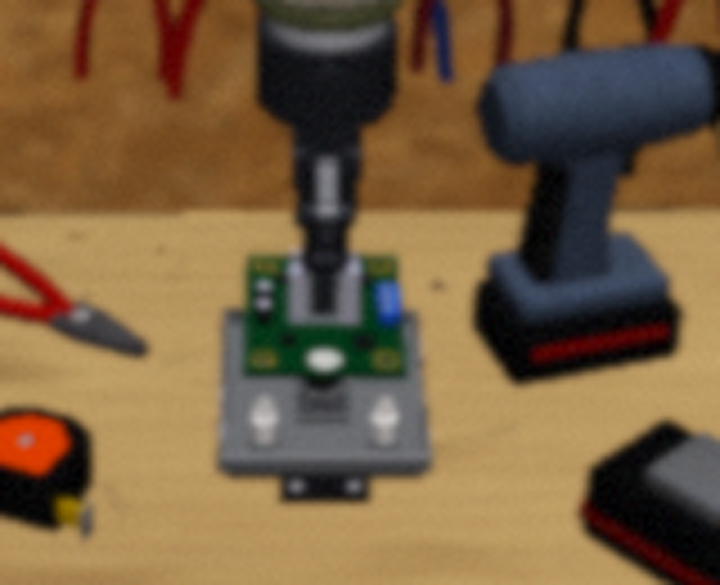

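```bash
python3 - <<'E'
from m import *
d=load('w5');pos=np.array([0.53075063,0.17791014,0.07289143]);R=np.array([[ 9.99830765e-01,-1.83804858e-02,-7.74284530e-04],[-1.83790748e-02,-9.99829485e-01,1.79156145e-03],[-8.07082273e-04,-1.77702762e-03,-9.99998095e-01]])
for dz in (-.0075,-.0045):
  P=inhand('w5',pos,R,[(164,176),(354,176)],[(169,238),(348,238)],dz)
  W=(R@P.T).T+pos*1000;print(np.round(W[:,:2],1),'mid disc',W[2:].mean(0),'mid hole',W[:2].mean(0))
# tray/notch edges along row profile
g=cv2.cvtColor(d['image'],cv2.COLOR_RGB2GRAY).astype(int)
for v in (119,121,124,130): print(v,g[v,132:150],g[v,366:384])
for v in (116,117,118,119,120,121,122): print(v,g[v,216:232].tolist(),g[v,285:301].tolist())
for uv in [(140.5,118),(375.5,118),(223,119),(293,119)]: print(uv,onz(d,*uv,.018)*1000)
cv2.imwrite('pics/z7.png',cv2.resize(d['image'][105:195,125:395,::-1],None,fx=2.95,fy=2.95,interpolation=cv2.INTER_CUBIC))
s=load('s5');cv2.imwrite('pics/z8.png',cv2.resize(s['image'][150:215,220:285,::-1],None,fx=8,fy=8,interpolation=cv2.INTER_CUBIC))
E
```

```text
[163.6 175.9] [ 33.45 -48.67   7.56]
[353.4 175.9] [33.46 47.39  7.39]
[169.1 237.4] [ -0.65 -48.74   7.59]
[348.  237.5] [-0.65 47.53  7.42]
[[565.1 226. ]
 [563.3 129.9]
 [531.  226.7]
 [529.2 130.4]] mid disc [530.10822379 178.54040891  65.39143001] mid hole [564.20945521 177.9524243   65.39143001]
[163.6 175.9] [ 34.21 -47.71   4.56]
[353.4 175.9] [34.22 46.42  4.39]
[169.1 237.4] [  0.8  -47.78   4.58]
[348.  237.5] [ 0.79 46.56  4.42]
[[565.8 225. ]
 [564.1 130.9]
 [532.4 225.7]
 [530.7 131.3]] mid disc [531.55301467 178.51082468  68.39143   ] mid hole [564.97037167 177.93463165  68.39143   ]
119 [156 154 159 159 158 158 155 138 128 126 124 125 126 124 122 124 125 120] [131 133 130 133 135 130 137 130 134 132 149 161 159 159 157 161 157 162]
121 [157 155 160 159 160 162 156 127 120 129 134 113  86  84  80  81  85  96] [108  90  74  76  76  85 108 125 130 134 141 160 162 157 164 159 157 158]
124 [155 158 157 155 158 158 160 149 120 125 140 123  85  67  67  69  80 110] [127  75  54  51  59  79 114 134 132 135 153 161 163 160 158 159 161 161]
130 [158 156 158 155 155 158 161 154 1
[... 760 characters left out ...]
, 107, 102, 107, 106, 107, 109, 106, 122, 128, 134, 134, 134, 136, 135, 134] [143, 139, 138, 143, 143, 144, 133, 115, 110, 111, 112, 112, 115, 109, 107, 113]
121 [101, 98, 100, 100, 101, 110, 127, 132, 135, 137, 133, 137, 134, 140, 135, 134] [139, 138, 139, 141, 139, 142, 143, 133, 126, 116, 112, 112, 113, 114, 113, 109]
122 [126, 123, 126, 121, 125, 126, 134, 129, 132, 135, 133, 129, 131, 129, 133, 132] [142, 142, 137, 140, 142, 143, 140, 140, 139, 139, 134, 139, 136, 134, 135, 137]
(140.5, 118) [591.2773298  252.06592647  18.        ]
(375.5, 118) [588.54106339 103.64429016  18.        ]
(223, 119) [589.62969995 199.92257433  18.        ]
(293, 119) [588.81534836 155.73781614  18.        ]
```

View pics/z7.png

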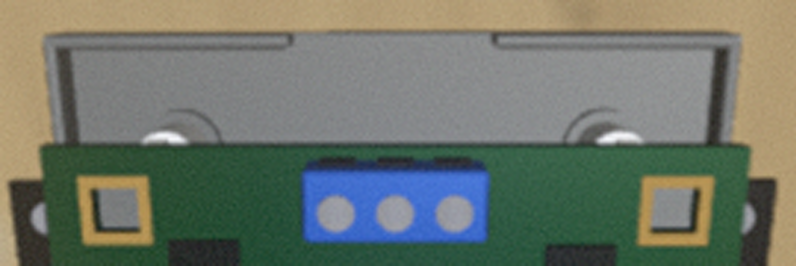

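View pics/z8.png

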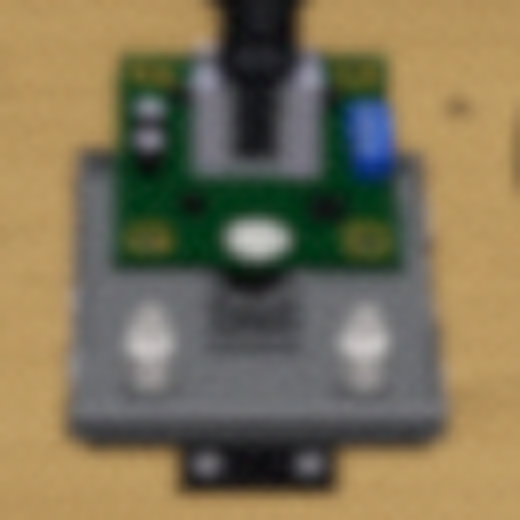

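```bash
python3 - <<'E'
from h import *
d=load('s5')
f=lambda x,y:(220+(x+.5)/8-.5,150+(y+.5)/8-.5)
for n,p,z in [('holeL',(150,240),.0654),('holeR',(366,240),.0654),('disc',(258,241),.0654),('tipL',(149.5,300),.040),('tipR',(363.5,300),.040),('shL',(149.5,343),.026),('shR',(363.5,343),.026),('pad',(255,285),.028)]:
    print(n,np.round(onz(d,*f(*p),z)*1000,1))
E
```

```text
holeL [496.2 134.6  65.4]
holeR [563.6 133.4  65.4]
disc [529.9 133.4  65.4]
tipL [496.  137.7  40. ]
tipR [563.8 136.5  40. ]
shL [495.9 133.7  26. ]
shR [564.  132.5  26. ]
pad [530.4 161.9  28. ]
```

Measured in several ways, the board and base agree to within about 1 mm. I'll lower the board until the underside is just above the tips, then look.

>>> apply_moves([
  {"tx": 0.4,"ty": 0.4,"tz": -8,"rx": 0,"ry": 0,"rz": 0,"jaw": -1},
  {"tx": 0.4,"ty": 0.4,"tz": -16,"rx": 0,"ry": 0,"rz": 0,"jaw": -1},
  {"tx": 0.4,"ty": 0.4,"tz": -18,"rx": 0,"ry": 0,"rz": 0,"jaw": -1},
  {"tx": 0.4,"ty": 0.4,"tz": -18,"rx": 0,"ry": 0,"rz": 0,"jaw": -1},
])

```text
time_s: 7.45
position: [0.5312, 0.1784, 0.055]
tool_rot: [[1.0, -0.018, -0.0], [-0.018, -1.0, 0.002], [-0.001, -0.002, -1.0]]
ft_force: [0.6, -0.1, -1.1]
grip_width: 0.023
```

```bash
python3 - <<'E'
from h import *
d=shot('wrist','w6');o=env.observe();print(o['position'],o['ft_force'],o['grip_width'])
s=shot('side','s6')
cv2.imwrite('pics/z9.png',cv2.resize(s['image'][150:215,220:285,::-1],None,fx=8,fy=8,interpolation=cv2.INTER_CUBIC))
cv2.imwrite('pics/z10.png',cv2.resize(d['image'][105:265,125:395,::-1],None,fx=2.95,fy=2.95,interpolation=cv2.INTER_CUBIC))
E
```

```text
[0.53132805 0.17848145 0.05526682] [ 0.40652209 -0.37315932 -1.44819925] 0.02287574736602625
```

View pics/z9.png

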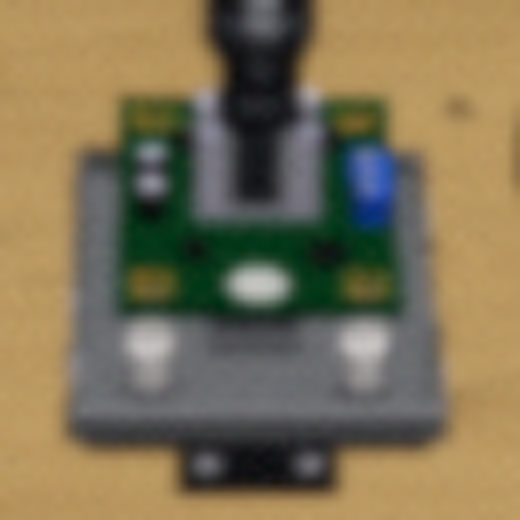

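View pics/z10.png

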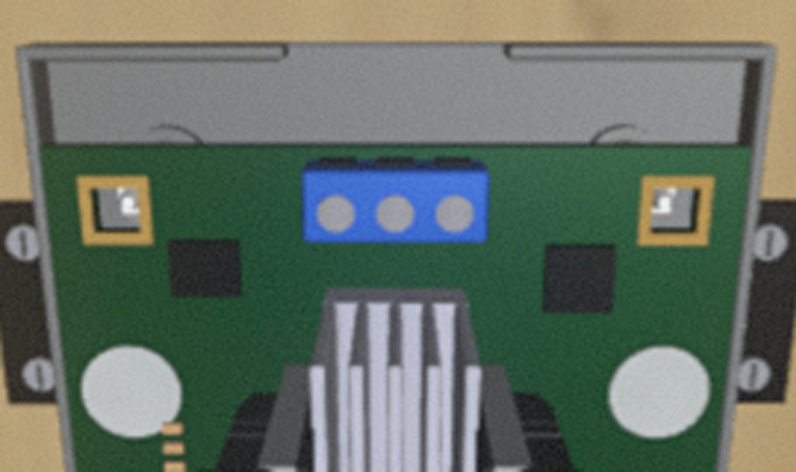

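Both +x tips show through their holes, offset symmetrically at zoom (128,203) and (664,203), and the side view agrees in x. Lowering gently until contact.

>>> apply_moves([
  {"tx": -0.3,"ty": 0,"tz": -3,"rx": 0,"ry": 0,"rz": 0,"jaw": -1},
  {"tx": -0.3,"ty": 0,"tz": -5,"rx": 0,"ry": 0,"rz": 0,"jaw": -1},
  {"tx": -0.3,"ty": 0,"tz": -6.5,"rx": 0,"ry": 0,"rz": 0,"jaw": -1},
  {"tx": -0.3,"ty": 0,"tz": -6.5,"rx": 0,"ry": 0,"rz": 0,"jaw": -1},
])

```text
time_s: 7.95
position: [0.5311, 0.1785, 0.0487]
tool_rot: [[1.0, -0.018, 0.0], [-0.018, -1.0, 0.002], [0.0, -0.002, -1.0]]
ft_force: [0.1, -0.7, -2.1]
grip_width: 0.0228
```

>>> apply_moves([
  {"tx": 0,"ty": 0,"tz": -0.7,"rx": 0,"ry": 0,"rz": 0,"jaw": -1},
  {"tx": 0,"ty": 0,"tz": -0.7,"rx": 0,"ry": 0,"rz": 0,"jaw": -1},
])

```text
time_s: 8.15
position: [0.531, 0.1785, 0.048]
tool_rot: [[1.0, -0.018, 0.0], [-0.018, -1.0, 0.002], [0.0, -0.002, -1.0]]
ft_force: [0.3, 0.5, -1.4]
grip_width: 0.0229
```

>>> apply_moves([
  {"tx": 0,"ty": 0,"tz": -0.7,"rx": 0,"ry": 0,"rz": 0,"jaw": -1},
  {"tx": 0,"ty": 0,"tz": -0.7,"rx": 0,"ry": 0,"rz": 0,"jaw": -1},
])

```text
time_s: 8.35
position: [0.531, 0.1785, 0.0472]
tool_rot: [[1.0, -0.018, -0.0], [-0.018, -1.0, 0.002], [-0.0, -0.002, -1.0]]
ft_force: [0.4, -0.5, -1.4]
grip_width: 0.0231
```

>>> apply_moves([
  {"tx": 0,"ty": 0,"tz": -0.8,"rx": 0,"ry": 0,"rz": 0,"jaw": -1},
  {"tx": 0,"ty": 0,"tz": -0.8,"rx": 0,"ry": 0,"rz": 0,"jaw": -1},
])

```text
time_s: 8.55
position: [0.531, 0.1785, 0.0464]
tool_rot: [[1.0, -0.018, -0.0], [-0.018, -1.0, 0.002], [-0.0, -0.002, -1.0]]
ft_force: [-0.2, 0.0, 0.1]
grip_width: 0.023
```

>>> apply_moves([
  {"tx": 0,"ty": 0,"tz": -0.6,"rx": 0,"ry": 0,"rz": 0,"jaw": -1},
  {"tx": 0,"ty": 0,"tz": -0.6,"rx": 0,"ry": 0,"rz": 0,"jaw": -1},
])

```text
time_s: 8.75
position: [0.531, 0.1785, 0.046]
tool_rot: [[1.0, -0.018, 0.0], [-0.018, -1.0, 0.002], [0.0, -0.002, -1.0]]
ft_force: [-1.9, -0.4, 1.3]
grip_width: 0.0227
```

```bash
python3 - <<'E'
from h import *
d=shot('wrist','w7');o=env.observe();print(o['position'],o['ft_force'],o['grip_width'])
s=shot('side','s7')
cv2.imwrite('pics/z11.png',np.hstack([cv2.resize(s['image'][150:215,220:285,::-1],(390,390),interpolation=cv2.INTER_CUBIC),cv2.resize(d['image'][125:255,130:260,::-1],(390,390),interpolation=cv2.INTER_CUBIC)]))
E
```

```text
[0.53099279 0.17850519 0.04600026] [-1.66423255  0.16082049  0.89161312] 0.023023934646343426
```

View pics/z11.png

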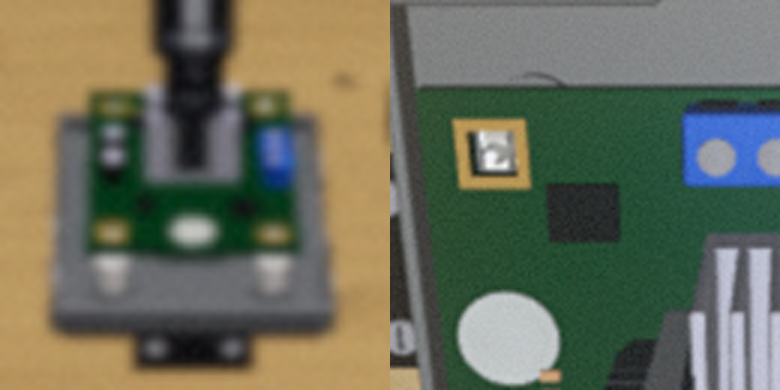

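The posts are in the holes with light contact of about 2.5 N. The sideways force says the board is slightly too far in +x, so I'll ease it back 0.5 mm and release.

>>> apply_moves([
  {"tx": -0.5,"ty": 0,"tz": 0,"rx": 0,"ry": 0,"rz": 0,"jaw": -1},
  {"tx": -0.5,"ty": 0,"tz": 0,"rx": 0,"ry": 0,"rz": 0,"jaw": -1},
])

```text
time_s: 9.05
position: [0.5309, 0.1785, 0.0461]
tool_rot: [[1.0, -0.018, 0.001], [-0.018, -1.0, 0.002], [0.001, -0.002, -1.0]]
ft_force: [1.8, 0.3, -0.3]
grip_width: 0.0231
```

>>> apply_moves([
  {"tx": 0,"ty": 0,"tz": 0,"rx": 0,"ry": 0,"rz": 0,"jaw": -0.2},
  {"tx": 0,"ty": 0,"tz": 0,"rx": 0,"ry": 0,"rz": 0,"jaw": 0},
  {"tx": 0,"ty": 0,"tz": 0,"rx": 0,"ry": 0,"rz": 0,"jaw": 0.2},
  {"tx": 0,"ty": 0,"tz": 0,"rx": 0,"ry": 0,"rz": 0,"jaw": 0.2},
  {"tx": 0,"ty": 0,"tz": 0,"rx": 0,"ry": 0,"rz": 0,"jaw": 0.2},
])

```text
time_s: 9.55
position: [0.5308, 0.1785, 0.0461]
tool_rot: [[1.0, -0.018, 0.001], [-0.018, -1.0, 0.002], [0.001, -0.002, -1.0]]
ft_force: [-0.9, 0.5, -0.0]
grip_width: 0.0511
```

```bash
python3 - <<'E'
from h import *
d=shot('wrist','w8');o=env.observe();print(o['position'],o['ft_force'],o['grip_width'])
s=shot('side','s8')
cv2.imwrite('pics/z12.png',np.hstack([cv2.resize(s['image'][150:215,220:285,::-1],(390,390),interpolation=cv2.INTER_CUBIC),cv2.resize(d['image'][125:255,130:260,::-1],(390,390),interpolation=cv2.INTER_CUBIC)]))
E
```

```text
[0.53083547 0.17851646 0.04611365] [ 0.0621396  -0.07948972  0.00602927] 0.05121614195690905
```

View pics/z12.png

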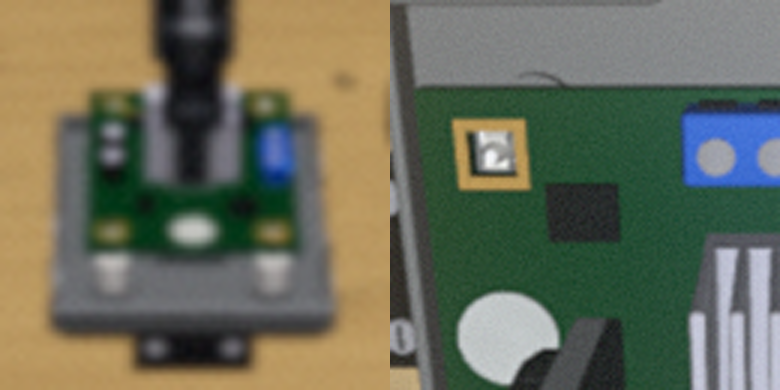

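View pics/w8.png

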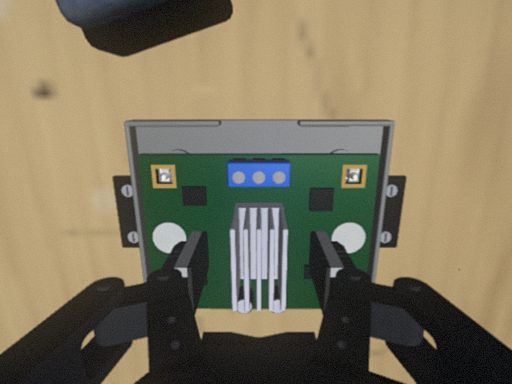

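The board rests on the barbs with all visible posts in their holes. Now I'll lift off, close the fingers and half-turn the tool.

>>> apply_moves([
  {"tx": 0,"ty": 0,"tz": 15,"rx": 0,"ry": 0,"rz": 0,"jaw": 0.2},
  {"tx": 0,"ty": 0,"tz": 50,"rx": 0,"ry": 0,"rz": 0,"jaw": 0.2},
  {"tx": 0,"ty": 0,"tz": 90,"rx": 0,"ry": 0,"rz": 0,"jaw": -1},
  {"tx": 0,"ty": 0,"tz": 120,"rx": 0,"ry": 0,"rz": 0.1,"jaw": -1},
  {"tx": 0,"ty": -10,"tz": 120,"rx": 0,"ry": 0,"rz": 0.24,"jaw": -1},
  {"tx": 0,"ty": -20,"tz": 120,"rx": 0,"ry": 0,"rz": 0.38,"jaw": -1},
  {"tx": 0,"ty": -30,"tz": 120,"rx": 0,"ry": 0,"rz": 0.52,"jaw": -1},
  {"tx": 0,"ty": -40,"tz": 120,"rx": 0,"ry": 0,"rz": 0.66,"jaw": -1},
  {"tx": 0,"ty": -48,"tz": 120,"rx": 0,"ry": 0,"rz": 0.8,"jaw": -1},
  {"tx": 0,"ty": -48,"tz": 120,"rx": 0,"ry": 0,"rz": 0.94,"jaw": -1},
  {"tx": 0,"ty": -48,"tz": 120,"rx": 0,"ry": 0,"rz": 1.08,"jaw": -1},
  {"tx": 0,"ty": -48,"tz": 120,"rx": 0,"ry": 0,"rz": 1.22,"jaw": -1},
])

```text
time_s: 10.85
position: [0.5308, 0.1304, 0.1661]
tool_rot: [[0.355, 0.935, -0.002], [0.935, -0.355, 0.002], [0.001, -0.002, -1.0]]
ft_force: [-0.1, -0.3, -0.6]
grip_width: 0.0002
```

>>> apply_moves([
  {"tx": 0,"ty": 0,"tz": 0,"rx": 0,"ry": 0,"rz": 0.15,"jaw": -1},
  {"tx": 0,"ty": 0,"tz": 0,"rx": 0,"ry": 0,"rz": 0.3,"jaw": -1},
  {"tx": 0,"ty": 0,"tz": 0,"rx": 0,"ry": 0,"rz": 0.45,"jaw": -1},
  {"tx": 0,"ty": 0,"tz": 0,"rx": 0,"ry": 0,"rz": 0.6,"jaw": -1},
  {"tx": 0,"ty": 0,"tz": 0,"rx": 0,"ry": 0,"rz": 0.75,"jaw": -1},
  {"tx": 0,"ty": 0,"tz": 0,"rx": 0,"ry": 0,"rz": 0.9,"jaw": -1},
  {"tx": 0,"ty": 0,"tz": 0,"rx": 0,"ry": 0,"rz": 1.05,"jaw": -1},
  {"tx": 0,"ty": 0,"tz": 0,"rx": 0,"ry": 0,"rz": 1.2,"jaw": -1},
  {"tx": 0,"ty": 0,"tz": 0,"rx": 0,"ry": 0,"rz": 1.35,"jaw": -1},
  {"tx": 0,"ty": 0,"tz": 0,"rx": 0,"ry": 0,"rz": 1.5,"jaw": -1},
  {"tx": 0,"ty": 0,"tz": 0,"rx": 0,"ry": 0,"rz": 1.65,"jaw": -1},
  {"tx": 0,"ty": 0,"tz": 0,"rx": 0,"ry": 0,"rz": 1.8,"jaw": -1},
])

```text
time_s: 12.05
position: [0.5307, 0.1304, 0.1661]
tool_rot: [[-0.991, 0.133, -0.001], [0.133, 0.991, -0.002], [0.001, -0.002, -1.0]]
ft_force: [-0.3, -0.4, -0.3]
grip_width: 0.0003
```

```bash
python3 - <<'E'
from h import *
d=shot('wrist','w9');o=env.observe();print(o['position'],o['tool_rot'],o['q'],o['ft_force'],o['grip_width'])
s=shot('side','s9')
cv2.imwrite('pics/z13.png',cv2.resize(s['image'][120:215,200:300,::-1],None,fx=6,fy=6,interpolation=cv2.INTER_CUBIC))
E
```

```text
[0.53069232 0.13040968 0.1660863 ] [[-0.99208011  0.12559822 -0.00146347]
 [ 0.12560094  0.99207894 -0.00194654]
 [ 0.0012074  -0.00211494 -0.99999703]] [  1.44254795  24.71498518  81.04635526  -0.1136075   74.32532083
 -81.31128256] [ 0.5825876  -1.0437472   0.56013563] -6.54169547812499e-05
```

View pics/w9.png

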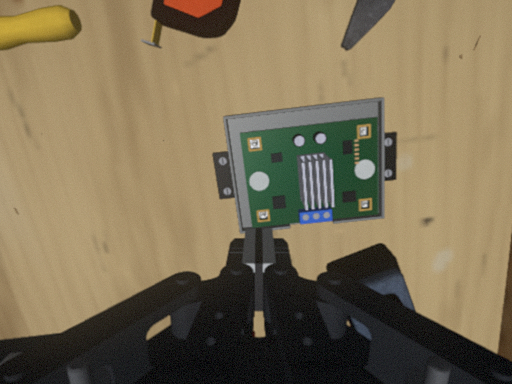

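View pics/z13.png

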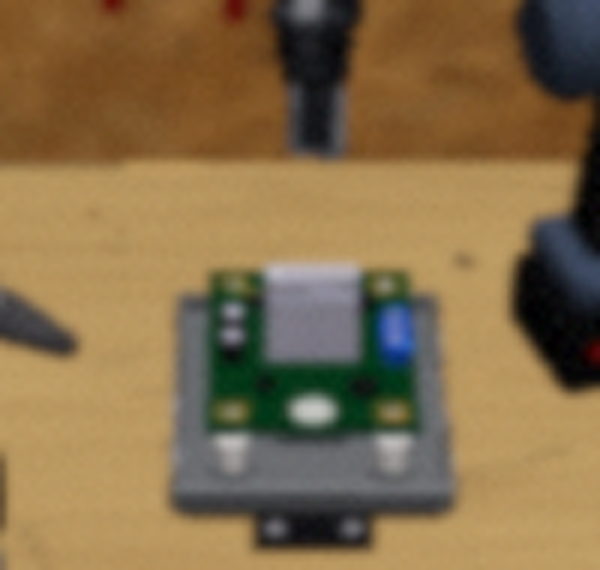

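All four posts show through the brass holes at (255,143), (363,131), (263,215) and (365,204). Measuring the press spots.

```bash
python3 - <<'E'
from h import *
d=load('w9');discs(d,[(259,181),(365,169)],.040,14,140)
d=load('s9');f=lambda x,y:(200+(x+.5)/6-.5,120+(y+.5)/6-.5)
print(onz(d,*f(313,410),.040)*1000)
E
```

```text
[258.9 180.7] [258.8 180.5   9.5] [530.3 131.6  40. ]
[364.4 168.9] [364.5 169.   10. ] [532.  227.6  40. ]
[530.04267697 133.40605346  40.        ]
```

>>> apply_moves([
  {"tx": -0.7,"ty": 0.8,"tz": -30,"rx": 0,"ry": 0,"rz": 0.11,"jaw": -1},
  {"tx": -0.7,"ty": 0.8,"tz": -65,"rx": 0,"ry": 0,"rz": 0.11,"jaw": -1},
  {"tx": -0.7,"ty": 0.8,"tz": -95,"rx": 0,"ry": 0,"rz": 0.11,"jaw": -1},
  {"tx": -0.7,"ty": 0.8,"tz": -115,"rx": 0,"ry": 0,"rz": 0.11,"jaw": -1},
  {"tx": -0.7,"ty": 0.8,"tz": -121,"rx": 0,"ry": 0,"rz": 0.11,"jaw": -1},
  {"tx": -0.7,"ty": 0.8,"tz": -121,"rx": 0,"ry": 0,"rz": 0.11,"jaw": -1},
  {"tx": -0.7,"ty": 0.8,"tz": -121,"rx": 0,"ry": 0,"rz": 0.11,"jaw": -1},
])

```text
time_s: 12.85
position: [0.5306, 0.1313, 0.0461]
tool_rot: [[-1.0, 0.03, 0.001], [0.03, 1.0, -0.002], [-0.001, -0.002, -1.0]]
ft_force: [0.6, -0.2, 0.1]
grip_width: -0.0001
```

```bash
python3 - <<'E'
from h import *
s=shot('side','s10');o=env.observe();print(o['position'],o['ft_force'])
cv2.imwrite('pics/z14.png',cv2.resize(s['image'][120:215,200:300,::-1],None,fx=6,fy=6,interpolation=cv2.INTER_CUBIC))
E
```

```text
[0.53067411 0.13126592 0.04628732] [ 0.33924578 -0.13092792  0.10891617]
```

View pics/z14.png

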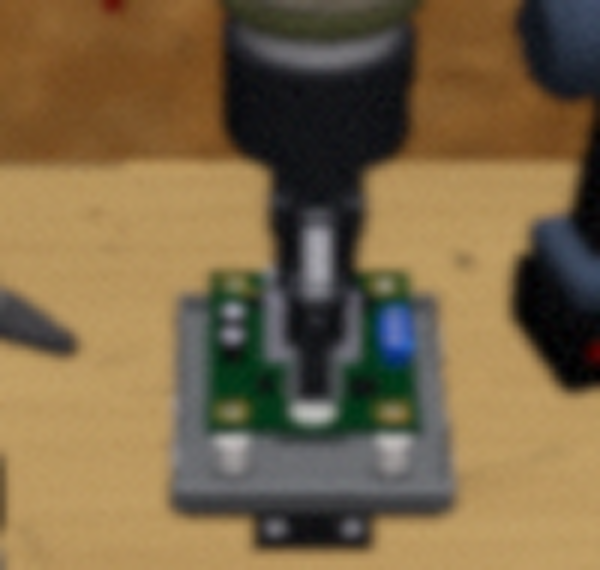

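>>> apply_moves([
  {"tx": -0.5,"ty": 0,"tz": -3,"rx": 0,"ry": 0,"rz": 0,"jaw": -1},
  {"tx": -0.5,"ty": 0,"tz": -5,"rx": 0,"ry": 0,"rz": 0,"jaw": -1},
  {"tx": -0.5,"ty": 0,"tz": -6,"rx": 0,"ry": 0,"rz": 0,"jaw": -1},
  {"tx": -0.5,"ty": 0,"tz": -6,"rx": 0,"ry": 0,"rz": 0,"jaw": -1},
])

```text
time_s: 13.3
position: [0.5301, 0.1313, 0.0403]
tool_rot: [[-1.0, 0.029, 0.001], [0.029, 1.0, -0.002], [-0.001, -0.002, -1.0]]
ft_force: [-0.5, 0.5, 0.4]
grip_width: -0.0001
```

>>> apply_moves([
  {"tx": 0,"ty": 0,"tz": -0.5,"rx": 0,"ry": 0,"rz": 0,"jaw": -1},
  {"tx": 0,"ty": 0,"tz": -1,"rx": 0,"ry": 0,"rz": 0,"jaw": -1},
  {"tx": 0,"ty": 0,"tz": -1,"rx": 0,"ry": 0,"rz": 0,"jaw": -1},
])

```text
time_s: 13.6
position: [0.5302, 0.1313, 0.0393]
tool_rot: [[-1.0, 0.029, 0.001], [0.029, 1.0, -0.002], [-0.001, -0.002, -1.0]]
ft_force: [0.4, -0.0, 0.8]
grip_width: -0.0
```

>>> apply_moves([
  {"tx": 0,"ty": 0,"tz": -0.5,"rx": 0,"ry": 0,"rz": 0,"jaw": -1},
  {"tx": 0,"ty": 0,"tz": -1,"rx": 0,"ry": 0,"rz": 0,"jaw": -1},
  {"tx": 0,"ty": 0,"tz": -1,"rx": 0,"ry": 0,"rz": 0,"jaw": -1},
])

```text
time_s: 13.9
position: [0.5303, 0.1313, 0.0384]
tool_rot: [[-1.0, 0.029, 0.001], [0.029, 1.0, -0.002], [-0.001, -0.002, -1.0]]
ft_force: [-1.1, 0.2, 4.1]
grip_width: 0.0001
```

Contact, at about 4 N. Continuing in small steps.

>>> apply_moves([
  {"tx": 0,"ty": 0,"tz": -0.5,"rx": 0,"ry": 0,"rz": 0,"jaw": -1},
  {"tx": 0,"ty": 0,"tz": -0.8,"rx": 0,"ry": 0,"rz": 0,"jaw": -1},
  {"tx": 0,"ty": 0,"tz": -0.8,"rx": 0,"ry": 0,"rz": 0,"jaw": -1},
])

```text
time_s: 14.2
position: [0.5304, 0.1313, 0.0378]
tool_rot: [[-1.0, 0.029, 0.002], [0.029, 1.0, -0.002], [-0.002, -0.002, -1.0]]
ft_force: [-0.7, -0.7, 5.6]
grip_width: 0.0003
```

>>> apply_moves([
  {"tx": 0,"ty": 0,"tz": -0.5,"rx": 0,"ry": 0,"rz": 0,"jaw": -1},
  {"tx": 0,"ty": 0,"tz": -0.8,"rx": 0,"ry": 0,"rz": 0,"jaw": -1},
  {"tx": 0,"ty": 0,"tz": -0.8,"rx": 0,"ry": 0,"rz": 0,"jaw": -1},
])

```text
time_s: 14.5
position: [0.5305, 0.1313, 0.0373]
tool_rot: [[-1.0, 0.029, 0.002], [0.029, 1.0, -0.002], [-0.002, -0.002, -1.0]]
ft_force: [-1.7, -0.2, 6.0]
grip_width: 0.0003
```

>>> apply_moves([
  {"tx": 0,"ty": 0,"tz": -0.5,"rx": 0,"ry": 0,"rz": 0,"jaw": -1},
  {"tx": 0,"ty": 0,"tz": -0.8,"rx": 0,"ry": 0,"rz": 0,"jaw": -1},
  {"tx": 0,"ty": 0,"tz": -0.8,"rx": 0,"ry": 0,"rz": 0,"jaw": -1},
])

```text
time_s: 14.8
position: [0.5306, 0.1313, 0.0369]
tool_rot: [[-1.0, 0.029, 0.003], [0.029, 1.0, -0.002], [-0.003, -0.002, -1.0]]
ft_force: [-1.4, -0.2, 7.6]
grip_width: 0.0002
```

>>> apply_moves([
  {"tx": -0.3,"ty": 0,"tz": -0.8,"rx": 0,"ry": 0,"rz": 0,"jaw": -1},
  {"tx": -0.3,"ty": 0,"tz": -1.3,"rx": 0,"ry": 0,"rz": 0,"jaw": -1},
  {"tx": -0.3,"ty": 0,"tz": -1.3,"rx": 0,"ry": 0,"rz": 0,"jaw": -1},
])

```text
time_s: 15.1
position: [0.5305, 0.1313, 0.0362]
tool_rot: [[-1.0, 0.029, 0.004], [0.029, 1.0, -0.002], [-0.004, -0.002, -1.0]]
ft_force: [-1.5, 0.1, 8.5]
grip_width: -0.0002
```

>>> apply_moves([
  {"tx": -0.3,"ty": 0,"tz": -1,"rx": 0,"ry": 0,"rz": 0,"jaw": -1},
  {"tx": -0.3,"ty": 0,"tz": -1.5,"rx": 0,"ry": 0,"rz": 0,"jaw": -1},
  {"tx": -0.3,"ty": 0,"tz": -1.5,"rx": 0,"ry": 0,"rz": 0,"jaw": -1},
])

```text
time_s: 15.4
position: [0.5306, 0.1313, 0.0355]
tool_rot: [[-1.0, 0.029, 0.005], [0.029, 1.0, -0.002], [-0.005, -0.002, -1.0]]
ft_force: [-2.2, -0.3, 10.4]
grip_width: 0.0
```

>>> apply_moves([
  {"tx": -0.3,"ty": 0,"tz": -1,"rx": 0,"ry": 0,"rz": 0,"jaw": -1},
  {"tx": -0.3,"ty": 0,"tz": -1.6,"rx": 0,"ry": 0,"rz": 0,"jaw": -1},
  {"tx": -0.3,"ty": 0,"tz": -1.6,"rx": 0,"ry": 0,"rz": 0,"jaw": -1},
])

```text
time_s: 15.7
position: [0.5307, 0.1313, 0.0349]
tool_rot: [[-1.0, 0.029, 0.007], [0.029, 1.0, -0.002], [-0.007, -0.002, -1.0]]
ft_force: [-2.5, -0.4, 11.9]
grip_width: -0.0
```

>>> apply_moves([
  {"tx": -0.5,"ty": 0,"tz": -1,"rx": 0,"ry": 0.006,"rz": 0,"jaw": -1},
  {"tx": -0.5,"ty": 0,"tz": -1.8,"rx": 0,"ry": 0.006,"rz": 0,"jaw": -1},
  {"tx": -0.5,"ty": 0,"tz": -1.8,"rx": 0,"ry": 0.006,"rz": 0,"jaw": -1},
])

```text
time_s: 16.0
position: [0.5302, 0.1313, 0.0331]
tool_rot: [[-1.0, 0.029, 0.001], [0.029, 1.0, -0.002], [-0.001, -0.002, -1.0]]
ft_force: [-0.3, 0.2, -0.5]
grip_width: 0.0001
```

>>> apply_moves([
  {"tx": -0.3,"ty": 0,"tz": -1,"rx": 0,"ry": 0.006,"rz": 0,"jaw": -1},
  {"tx": -0.3,"ty": 0,"tz": -1.9,"rx": 0,"ry": 0.006,"rz": 0,"jaw": -1},
  {"tx": -0.3,"ty": 0,"tz": -1.9,"rx": 0,"ry": 0.006,"rz": 0,"jaw": -1},
])

```text
time_s: 16.3
position: [0.5299, 0.1313, 0.0309]
tool_rot: [[-1.0, 0.029, -0.005], [0.029, 1.0, -0.002], [0.005, -0.002, -1.0]]
ft_force: [-0.2, 0.4, 1.1]
grip_width: -0.0002
```

The first end clicked: the force fell from 12 N to about 0. Moving to the +y disc, clear of the heat sink.

>>> apply_moves([
  {"tx": 0,"ty": 0,"tz": 20,"rx": 0,"ry": -0.005,"rz": 0,"jaw": -1},
  {"tx": 0,"ty": 0,"tz": 65,"rx": 0,"ry": -0.005,"rz": 0,"jaw": -1},
  {"tx": 0,"ty": 20,"tz": 90,"rx": 0,"ry": -0.005,"rz": 0,"jaw": -1},
  {"tx": 1,"ty": 60,"tz": 90,"rx": 0,"ry": -0.005,"rz": 0,"jaw": -1},
  {"tx": 1.5,"ty": 96,"tz": 80,"rx": 0,"ry": -0.005,"rz": 0,"jaw": -1},
  {"tx": 1.5,"ty": 96,"tz": 80,"rx": 0,"ry": -0.005,"rz": 0,"jaw": -1},
  {"tx": 1.5,"ty": 96,"tz": 80,"rx": 0,"ry": -0.005,"rz": 0,"jaw": -1},
])

```text
time_s: 17.0
position: [0.5309, 0.2276, 0.1103]
tool_rot: [[-1.0, 0.028, -0.002], [0.028, 1.0, -0.003], [0.002, -0.003, -1.0]]
ft_force: [-0.1, -0.4, 0.2]
grip_width: -0.0001
```

```bash
python3 - <<'E'
from h import *
d=shot('wrist','w11');o=env.observe();print(o['position'],o['tool_rot'][:,2],o['ft_force'])
s=shot('side','s11')
cv2.imwrite('pics/z15.png',cv2.resize(s['image'][120:215,200:300,::-1],None,fx=6,fy=6,interpolation=cv2.INTER_CUBIC))
E
```

```text
[0.53124813 0.22692133 0.11058065] [-0.00129063 -0.00250733 -0.99999602] [ 0.26156086  0.15953549 -0.37207792]
```

View pics/w11.png

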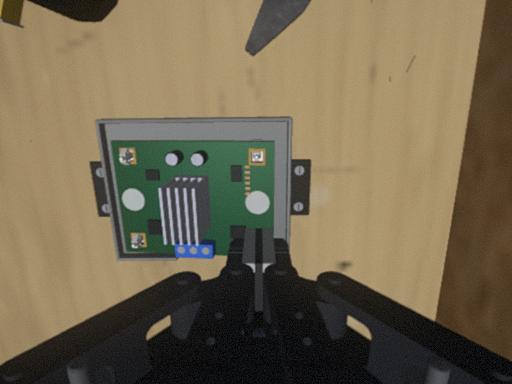

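View pics/z15.png

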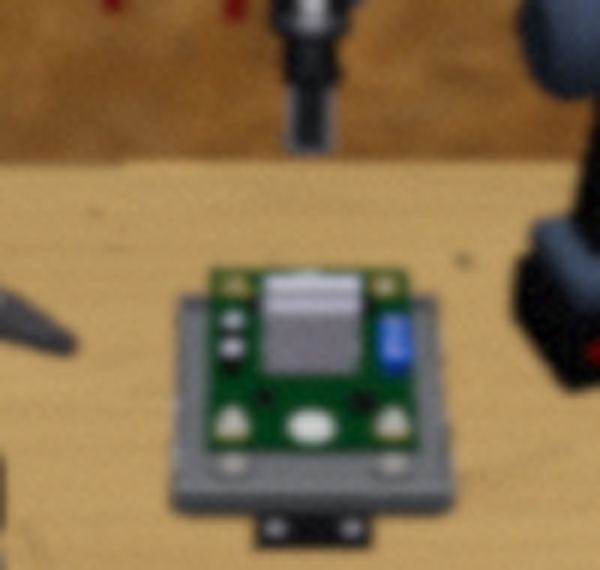

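The -y tips now stand proud of the board (wrist (127,156) and (138,240)), so that end has clicked. The +y disc at (257,202) is in line with the fingers.

```bash
python3 - <<'E'
from h import *
d=load('w11');discs(d,[(257,202)],.0385,14,140)
E
```

```text
[257.1 202. ] [257.1 202.3  11.9] [532.3 227.4  38.5]
```

>>> apply_moves([
  {"tx": 0,"ty": 0.3,"tz": -30,"rx": 0,"ry": 0,"rz": 0,"jaw": -1},
  {"tx": 0,"ty": 0.3,"tz": -55,"rx": 0,"ry": 0,"rz": 0,"jaw": -1},
  {"tx": 0,"ty": 0.3,"tz": -66,"rx": 0,"ry": 0,"rz": 0,"jaw": -1},
  {"tx": 0,"ty": 0.3,"tz": -69,"rx": 0,"ry": 0,"rz": 0,"jaw": -1},
  {"tx": 0,"ty": 0.3,"tz": -69,"rx": 0,"ry": 0,"rz": 0,"jaw": -1},
])

```text
time_s: 17.6
position: [0.5319, 0.2265, 0.0423]
tool_rot: [[-1.0, 0.03, -0.0], [0.03, 1.0, -0.002], [0.0, -0.002, -1.0]]
ft_force: [0.3, 0.2, 0.7]
grip_width: 0.0001
```

>>> apply_moves([
  {"tx": 0,"ty": 0.3,"tz": -1.5,"rx": 0,"ry": 0,"rz": 0,"jaw": -1},
  {"tx": 0,"ty": 0.3,"tz": -3,"rx": 0,"ry": 0,"rz": 0,"jaw": -1},
  {"tx": 0,"ty": 0.3,"tz": -3,"rx": 0,"ry": 0,"rz": 0,"jaw": -1},
])

```text
time_s: 17.9
position: [0.5322, 0.2268, 0.0398]
tool_rot: [[-1.0, 0.03, 0.001], [0.03, 1.0, -0.002], [-0.001, -0.002, -1.0]]
ft_force: [0.5, 0.5, 0.1]
grip_width: 0.0004
```

>>> apply_moves([
  {"tx": 0,"ty": 0,"tz": -1,"rx": 0,"ry": 0,"rz": 0,"jaw": -1},
  {"tx": 0,"ty": 0,"tz": -1.5,"rx": 0,"ry": 0,"rz": 0,"jaw": -1},
  {"tx": 0,"ty": 0,"tz": -1.5,"rx": 0,"ry": 0,"rz": 0,"jaw": -1},
])

```text
time_s: 18.2
position: [0.5324, 0.2269, 0.0386]
tool_rot: [[-1.0, 0.03, 0.002], [0.03, 1.0, -0.002], [-0.002, -0.002, -1.0]]
ft_force: [-0.6, 0.8, 4.2]
grip_width: -0.0004
```

>>> apply_moves([
  {"tx": 0,"ty": 0,"tz": -1,"rx": 0,"ry": 0,"rz": 0,"jaw": -1},
  {"tx": 0,"ty": 0,"tz": -1.5,"rx": 0,"ry": 0,"rz": 0,"jaw": -1},
  {"tx": 0,"ty": 0,"tz": -1.5,"rx": 0,"ry": 0,"rz": 0,"jaw": -1},
])

```text
time_s: 18.5
position: [0.5326, 0.227, 0.0375]
tool_rot: [[-1.0, 0.03, 0.002], [0.03, 1.0, -0.002], [-0.002, -0.002, -1.0]]
ft_force: [-0.9, -0.1, 6.1]
grip_width: -0.0004
```

>>> apply_moves([
  {"tx": 0,"ty": 0,"tz": -1,"rx": 0,"ry": 0.002,"rz": 0,"jaw": -1},
  {"tx": 0,"ty": 0,"tz": -1.5,"rx": 0,"ry": 0.002,"rz": 0,"jaw": -1},
  {"tx": 0,"ty": 0,"tz": -1.5,"rx": 0,"ry": 0.002,"rz": 0,"jaw": -1},
])

```text
time_s: 18.8
position: [0.5328, 0.2271, 0.0366]
tool_rot: [[-1.0, 0.03, 0.001], [0.03, 1.0, -0.002], [-0.001, -0.002, -1.0]]
ft_force: [-1.1, -0.9, 8.1]
grip_width: -0.0004
```

>>> apply_moves([
  {"tx": -0.4,"ty": 0,"tz": -1,"rx": 0,"ry": 0.003,"rz": 0,"jaw": -1},
  {"tx": -0.4,"ty": 0,"tz": -1.7,"rx": 0,"ry": 0.003,"rz": 0,"jaw": -1},
  {"tx": -0.4,"ty": 0,"tz": -1.7,"rx": 0,"ry": 0.003,"rz": 0,"jaw": -1},
])

```text
time_s: 19.1
position: [0.5328, 0.2271, 0.0357]
tool_rot: [[-1.0, 0.03, -0.001], [0.03, 1.0, -0.001], [0.001, -0.001, -1.0]]
ft_force: [-2.4, -0.2, 10.4]
grip_width: -0.0003
```

>>> apply_moves([
  {"tx": -0.3,"ty": 0,"tz": -1,"rx": 0,"ry": 0.003,"rz": 0,"jaw": -1},
  {"tx": -0.3,"ty": 0,"tz": -1.8,"rx": 0,"ry": 0.003,"rz": 0,"jaw": -1},
  {"tx": -0.3,"ty": 0,"tz": -1.8,"rx": 0,"ry": 0.003,"rz": 0,"jaw": -1},
])

```text
time_s: 19.4
position: [0.5324, 0.2272, 0.0339]
tool_rot: [[-1.0, 0.03, -0.004], [0.03, 1.0, -0.001], [0.004, -0.001, -1.0]]
ft_force: [0.7, -0.5, 0.6]
grip_width: -0.0001
```

>>> apply_moves([
  {"tx": -0.3,"ty": 0,"tz": -1,"rx": 0,"ry": 0.003,"rz": 0,"jaw": -1},
  {"tx": -0.3,"ty": 0,"tz": -1.9,"rx": 0,"ry": 0.003,"rz": 0,"jaw": -1},
  {"tx": -0.3,"ty": 0,"tz": -1.9,"rx": 0,"ry": 0.003,"rz": 0,"jaw": -1},
])

```text
time_s: 19.7
position: [0.5324, 0.2272, 0.0323]
tool_rot: [[-1.0, 0.03, -0.006], [0.03, 1.0, -0.001], [0.006, -0.001, -1.0]]
ft_force: [-0.3, -0.3, 7.8]
grip_width: 0.0
```

>>> apply_moves([
  {"tx": -0.2,"ty": 0,"tz": -1,"rx": 0,"ry": -0.003,"rz": 0,"jaw": -1},
  {"tx": -0.2,"ty": 0,"tz": -1.6,"rx": 0,"ry": -0.003,"rz": 0,"jaw": -1},
  {"tx": -0.2,"ty": 0,"tz": -1.6,"rx": 0,"ry": -0.003,"rz": 0,"jaw": -1},
])

```text
time_s: 20.0
position: [0.5325, 0.2273, 0.0315]
tool_rot: [[-1.0, 0.03, -0.002], [0.03, 1.0, -0.001], [0.002, -0.001, -1.0]]
ft_force: [-1.8, -1.1, 11.3]
grip_width: 0.0001
```

>>> apply_moves([
  {"tx": -0.2,"ty": 0,"tz": -1,"rx": 0,"ry": 0,"rz": 0,"jaw": -1},
  {"tx": -0.2,"ty": 0,"tz": -2,"rx": 0,"ry": 0,"rz": 0,"jaw": -1},
  {"tx": -0.2,"ty": 0,"tz": -2,"rx": 0,"ry": 0,"rz": 0,"jaw": -1},
])

```text
time_s: 20.3
position: [0.5325, 0.2273, 0.0307]
tool_rot: [[-1.0, 0.03, -0.001], [0.03, 1.0, -0.001], [0.001, -0.001, -1.0]]
ft_force: [-3.2, -2.0, 15.3]
grip_width: -0.0001
```

>>> apply_moves([
  {"tx": -0.3,"ty": -0.2,"tz": -1.2,"rx": 0,"ry": 0.002,"rz": 0,"jaw": -1},
  {"tx": -0.3,"ty": -0.2,"tz": -2.2,"rx": 0,"ry": 0.002,"rz": 0,"jaw": -1},
  {"tx": -0.3,"ty": -0.2,"tz": -2.2,"rx": 0,"ry": 0.002,"rz": 0,"jaw": -1},
])

```text
time_s: 20.6
position: [0.5325, 0.2274, 0.0298]
tool_rot: [[-1.0, 0.03, -0.001], [0.03, 1.0, -0.0], [0.001, -0.0, -1.0]]
ft_force: [-4.1, -1.0, 16.4]
grip_width: 0.0002
```

>>> apply_moves([
  {"tx": -0.3,"ty": -0.2,"tz": -1.4,"rx": 0,"ry": 0.002,"rz": 0,"jaw": -1},
  {"tx": -0.3,"ty": -0.2,"tz": -2.3,"rx": 0,"ry": 0.002,"rz": 0,"jaw": -1},
  {"tx": -0.3,"ty": -0.2,"tz": -2.3,"rx": 0,"ry": 0.002,"rz": 0,"jaw": -1},
])

```text
time_s: 20.9
position: [0.5325, 0.2273, 0.0289]
tool_rot: [[-1.0, 0.03, -0.002], [0.03, 1.0, 0.0], [0.002, -0.0, -1.0]]
ft_force: [-3.4, -0.2, 12.9]
grip_width: 0.0
```

>>> apply_moves([
  {"tx": -0.2,"ty": -0.1,"tz": -1.2,"rx": 0,"ry": 0.002,"rz": 0,"jaw": -1},
  {"tx": -0.2,"ty": -0.1,"tz": -1.9,"rx": 0,"ry": 0.002,"rz": 0,"jaw": -1},
  {"tx": -0.2,"ty": -0.1,"tz": -1.9,"rx": 0,"ry": 0.002,"rz": 0,"jaw": -1},
])

```text
time_s: 21.2
position: [0.5325, 0.2274, 0.0283]
tool_rot: [[-1.0, 0.03, -0.003], [0.03, 1.0, 0.0], [0.003, 0.0, -1.0]]
ft_force: [-3.8, -0.7, 14.7]
grip_width: 0.0001
```

>>> apply_moves([
  {"tx": -0.2,"ty": -0.1,"tz": -1.4,"rx": 0,"ry": 0.002,"rz": 0,"jaw": -1},
  {"tx": -0.2,"ty": -0.1,"tz": -2.2,"rx": 0,"ry": 0.002,"rz": 0,"jaw": -1},
  {"tx": -0.2,"ty": -0.1,"tz": -2.2,"rx": 0,"ry": 0.002,"rz": 0,"jaw": -1},
])

```text
time_s: 21.5
position: [0.5326, 0.2274, 0.0276]
tool_rot: [[-1.0, 0.03, -0.003], [0.03, 1.0, 0.001], [0.003, 0.0, -1.0]]
ft_force: [-4.4, -0.6, 18.3]
grip_width: -0.0003
```

>>> apply_moves([
  {"tx": -0.7,"ty": -0.1,"tz": -1.5,"rx": 0,"ry": 0,"rz": 0,"jaw": -1},
  {"tx": -0.7,"ty": -0.1,"tz": -2.4,"rx": 0,"ry": 0,"rz": 0,"jaw": -1},
  {"tx": -0.7,"ty": -0.1,"tz": -2.4,"rx": 0,"ry": 0,"rz": 0,"jaw": -1},
])

```text
time_s: 21.8
position: [0.5326, 0.2274, 0.0272]
tool_rot: [[-1.0, 0.029, -0.001], [0.029, 1.0, 0.001], [0.001, 0.001, -1.0]]
ft_force: [-4.9, -1.5, 21.0]
grip_width: 0.0007
```

>>> apply_moves([
  {"tx": -0.7,"ty": -0.1,"tz": -1.8,"rx": 0,"ry": 0,"rz": 0,"jaw": -1},
  {"tx": -0.7,"ty": -0.1,"tz": -2.4,"rx": 0,"ry": 0,"rz": 0,"jaw": -1},
  {"tx": -0.7,"ty": -0.1,"tz": -2.4,"rx": 0,"ry": 0,"rz": 0,"jaw": -1},
])

```text
time_s: 22.1
position: [0.5326, 0.2274, 0.0269]
tool_rot: [[-1.0, 0.029, 0.002], [0.029, 1.0, 0.001], [-0.002, 0.001, -1.0]]
ft_force: [-4.7, -1.7, 22.6]
grip_width: 0.0001
```

The +y end passed its click (16.4 N dropping to 12.9 N) and now stiffens as though on the shoulders. I'll lift off and check.

>>> apply_moves([
  {"tx": -0.7,"ty": 0,"tz": 3,"rx": 0,"ry": 0,"rz": 0,"jaw": -1},
  {"tx": -0.7,"ty": 0,"tz": 25,"rx": 0,"ry": 0,"rz": 0,"jaw": -1},
  {"tx": -0.7,"ty": 0,"tz": 65,"rx": 0,"ry": 0,"rz": 0,"jaw": -1},
  {"tx": -0.7,"ty": -20,"tz": 90,"rx": 0,"ry": 0,"rz": 0,"jaw": -1},
  {"tx": -1.5,"ty": -60,"tz": 90,"rx": 0,"ry": 0,"rz": 0,"jaw": -1},
  {"tx": -2.2,"ty": -96,"tz": 84,"rx": 0,"ry": 0,"rz": 0,"jaw": -1},
  {"tx": -2.2,"ty": -96,"tz": 84,"rx": 0,"ry": 0,"rz": 0,"jaw": -1},
  {"tx": -2.2,"ty": -96,"tz": 84,"rx": 0,"ry": 0,"rz": 0,"jaw": -1},
])

```text
time_s: 22.9
position: [0.5302, 0.131, 0.1106]
tool_rot: [[-1.0, 0.031, 0.001], [0.031, 1.0, 0.001], [-0.001, 0.001, -1.0]]
ft_force: [-0.6, 0.7, -0.3]
grip_width: -0.0
```

```bash
python3 - <<'E'
from h import *
d=shot('wrist','w12');o=env.observe();print(o['position'],o['tool_rot'][:,2],o['ft_force'])
s=shot('side','s12')
cv2.imwrite('pics/z16.png',cv2.resize(s['image'][120:215,200:300,::-1],None,fx=6,fy=6,interpolation=cv2.INTER_CUBIC))
for z in (.03,.031): discs(d,[(258,202),(384,202)],z,15,140)
E
```

```text
[0.53028285 0.13169611 0.11065148] [ 0.00153835  0.00143019 -0.99999779] [ 1.26158649  0.86562609 -0.99569212]
[258.2 197.2] [258.3 197.   11.4] [530.9 131.9  30. ]
[383.6 196.5] [384.  196.   11.7] [533.4 228.9  30. ]
[258.2 197.2] [258.3 197.   11.4] [530.6 131.9  31. ]
[383.6 196.5] [384.  196.   11.7] [533.1 228.4  31. ]
```

View pics/w12.png

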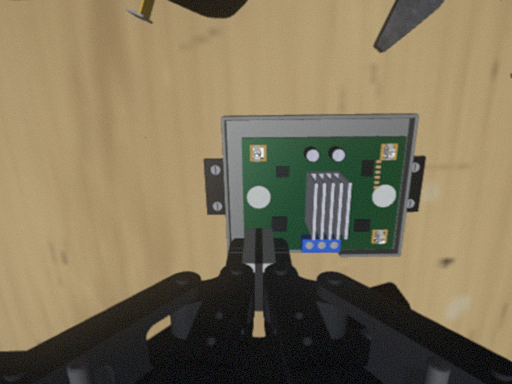

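View pics/z16.png

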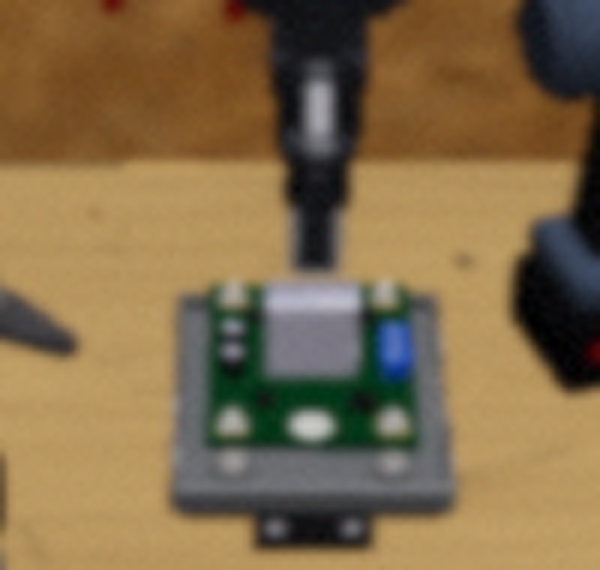

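The board is now level, with all four tips proud. I'll press the -y end again to confirm it has clicked and seated.

>>> apply_moves([
  {"tx": 0.2,"ty": 0,"tz": -40,"rx": 0,"ry": 0,"rz": 0,"jaw": -1},
  {"tx": 0.2,"ty": 0,"tz": -65,"rx": 0,"ry": 0,"rz": 0,"jaw": -1},
  {"tx": 0.2,"ty": 0,"tz": -75,"rx": 0,"ry": 0,"rz": 0,"jaw": -1},
  {"tx": 0.2,"ty": 0,"tz": -77.5,"rx": 0,"ry": 0,"rz": 0,"jaw": -1},
  {"tx": 0.2,"ty": 0,"tz": -77.5,"rx": 0,"ry": 0,"rz": 0,"jaw": -1},
])

```text
time_s: 23.5
position: [0.5309, 0.1326, 0.0338]
tool_rot: [[-1.0, 0.028, 0.003], [0.028, 1.0, 0.001], [-0.003, 0.002, -1.0]]
ft_force: [-0.5, -0.4, -0.1]
grip_width: 0.0001
```

>>> apply_moves([
  {"tx": 0,"ty": 0,"tz": -1,"rx": 0,"ry": 0,"rz": 0,"jaw": -1},
  {"tx": 0,"ty": 0,"tz": -1.5,"rx": 0,"ry": 0,"rz": 0,"jaw": -1},
  {"tx": 0,"ty": 0,"tz": -1.5,"rx": 0,"ry": 0,"rz": 0,"jaw": -1},
])

```text
time_s: 23.8
position: [0.5312, 0.1326, 0.0329]
tool_rot: [[-1.0, 0.028, 0.004], [0.028, 1.0, 0.001], [-0.004, 0.002, -1.0]]
ft_force: [0.3, -0.2, -0.2]
grip_width: 0.0001
```

>>> apply_moves([
  {"tx": 0,"ty": 0,"tz": -1,"rx": 0,"ry": 0,"rz": 0,"jaw": -1},
  {"tx": 0,"ty": 0,"tz": -1.5,"rx": 0,"ry": 0,"rz": 0,"jaw": -1},
  {"tx": 0,"ty": 0,"tz": -1.5,"rx": 0,"ry": 0,"rz": 0,"jaw": -1},
])

```text
time_s: 24.1
position: [0.5312, 0.1326, 0.0314]
tool_rot: [[-1.0, 0.028, 0.004], [0.028, 1.0, 0.001], [-0.004, 0.002, -1.0]]
ft_force: [-0.1, -0.2, 0.3]
grip_width: -0.0002
```

>>> apply_moves([
  {"tx": -0.7,"ty": -0.8,"tz": -0.5,"rx": 0,"ry": 0.004,"rz": 0,"jaw": -1},
  {"tx": -0.7,"ty": -0.8,"tz": -1.2,"rx": 0,"ry": 0.004,"rz": 0,"jaw": -1},
  {"tx": -0.7,"ty": -0.8,"tz": -1.2,"rx": 0,"ry": 0.004,"rz": 0,"jaw": -1},
])

```text
time_s: 24.4
position: [0.5305, 0.1317, 0.0304]
tool_rot: [[-1.0, 0.028, -0.0], [0.028, 1.0, 0.001], [0.0, 0.001, -1.0]]
ft_force: [-1.5, 0.1, 4.6]
grip_width: -0.0002
```

>>> apply_moves([
  {"tx": 0,"ty": 0,"tz": -0.8,"rx": 0,"ry": 0.002,"rz": 0,"jaw": -1},
  {"tx": 0,"ty": 0,"tz": -1.3,"rx": 0,"ry": 0.002,"rz": 0,"jaw": -1},
  {"tx": 0,"ty": 0,"tz": -1.3,"rx": 0,"ry": 0.002,"rz": 0,"jaw": -1},
])

```text
time_s: 24.7
position: [0.5305, 0.1317, 0.0297]
tool_rot: [[-1.0, 0.028, -0.002], [0.028, 1.0, 0.001], [0.002, 0.001, -1.0]]
ft_force: [-2.4, -0.9, 9.8]
grip_width: -0.0
```

>>> apply_moves([
  {"tx": 0,"ty": 0,"tz": -0.8,"rx": 0,"ry": 0.002,"rz": 0,"jaw": -1},
  {"tx": 0,"ty": 0,"tz": -1.5,"rx": 0,"ry": 0.002,"rz": 0,"jaw": -1},
  {"tx": 0,"ty": 0,"tz": -1.5,"rx": 0,"ry": 0.002,"rz": 0,"jaw": -1},
])

```text
time_s: 25.0
position: [0.5306, 0.1317, 0.0291]
tool_rot: [[-1.0, 0.028, -0.003], [0.028, 1.0, 0.001], [0.003, 0.001, -1.0]]
ft_force: [-4.3, -0.0, 11.8]
grip_width: -0.0001
```

>>> apply_moves([
  {"tx": -0.3,"ty": 0,"tz": -1.1,"rx": 0,"ry": -0.002,"rz": 0,"jaw": -1},
  {"tx": -0.3,"ty": 0,"tz": -1.9,"rx": 0,"ry": -0.002,"rz": 0,"jaw": -1},
  {"tx": -0.3,"ty": 0,"tz": -1.9,"rx": 0,"ry": -0.002,"rz": 0,"jaw": -1},
])

```text
time_s: 25.3
position: [0.5306, 0.1317, 0.0285]
tool_rot: [[-1.0, 0.028, 0.001], [0.028, 1.0, 0.001], [-0.0, 0.001, -1.0]]
ft_force: [-3.7, -1.0, 16.2]
grip_width: 0.0001
```

>>> apply_moves([
  {"tx": -0.3,"ty": 0,"tz": -1.3,"rx": 0,"ry": 0,"rz": 0,"jaw": -1},
  {"tx": -0.3,"ty": 0,"tz": -2.2,"rx": 0,"ry": 0,"rz": 0,"jaw": -1},
  {"tx": -0.3,"ty": 0,"tz": -2.2,"rx": 0,"ry": 0,"rz": 0,"jaw": -1},
])

```text
time_s: 25.6
position: [0.5306, 0.1317, 0.0277]
tool_rot: [[-1.0, 0.027, 0.002], [0.027, 1.0, 0.001], [-0.002, 0.001, -1.0]]
ft_force: [-4.7, -0.8, 17.3]
grip_width: 0.0
```

>>> apply_moves([
  {"tx": -0.3,"ty": 0,"tz": -1.6,"rx": 0,"ry": 0,"rz": 0,"jaw": -1},
  {"tx": -0.3,"ty": 0,"tz": -2.3,"rx": 0,"ry": 0,"rz": 0,"jaw": -1},
  {"tx": -0.3,"ty": 0,"tz": -2.3,"rx": 0,"ry": 0,"rz": 0,"jaw": -1},
])

```text
time_s: 25.9
position: [0.5306, 0.1317, 0.0272]
tool_rot: [[-1.0, 0.027, 0.004], [0.027, 1.0, 0.001], [-0.004, 0.001, -1.0]]
ft_force: [-6.1, -1.8, 21.1]
grip_width: 0.0
```

>>> apply_moves([
  {"tx": -0.5,"ty": 0,"tz": -1.8,"rx": 0,"ry": 0.002,"rz": 0,"jaw": -1},
  {"tx": -0.5,"ty": 0,"tz": -2.4,"rx": 0,"ry": 0.002,"rz": 0,"jaw": -1},
  {"tx": -0.5,"ty": 0,"tz": -2.4,"rx": 0,"ry": 0.002,"rz": 0,"jaw": -1},
])

```text
time_s: 26.2
position: [0.5307, 0.1317, 0.0269]
tool_rot: [[-1.0, 0.027, 0.004], [0.027, 1.0, 0.001], [-0.004, 0.001, -1.0]]
ft_force: [-6.4, -0.9, 23.5]
grip_width: 0.0
```

>>> apply_moves([
  {"tx": 0,"ty": 0,"tz": 3,"rx": 0,"ry": 0,"rz": 0,"jaw": -1},
  {"tx": 0,"ty": 0,"tz": 25,"rx": 0,"ry": 0,"rz": 0,"jaw": -1},
  {"tx": 0,"ty": 0,"tz": 65,"rx": 0,"ry": 0,"rz": 0,"jaw": -1},
  {"tx": 0,"ty": 20,"tz": 90,"rx": 0,"ry": 0,"rz": 0,"jaw": -1},
  {"tx": 1,"ty": 60,"tz": 90,"rx": 0,"ry": 0,"rz": 0,"jaw": -1},
  {"tx": 1.7,"ty": 96,"tz": 65,"rx": 0,"ry": 0,"rz": 0,"jaw": -1},
  {"tx": 1.7,"ty": 96,"tz": 25,"rx": 0,"ry": 0,"rz": 0,"jaw": -1},
  {"tx": 1.7,"ty": 96,"tz": 9,"rx": 0,"ry": 0,"rz": 0,"jaw": -1},
  {"tx": 1.7,"ty": 96,"tz": 7,"rx": 0,"ry": 0,"rz": 0,"jaw": -1},
  {"tx": 1.7,"ty": 96,"tz": 7,"rx": 0,"ry": 0,"rz": 0,"jaw": -1},
])

```text
time_s: 27.2
position: [0.5326, 0.2276, 0.0341]
tool_rot: [[-1.0, 0.027, 0.004], [0.027, 1.0, 0.001], [-0.004, 0.001, -1.0]]
ft_force: [1.0, -0.9, -0.1]
grip_width: -0.0001
```

Now the same touch test on the +y end: contact near z=0.0308 would mean it stayed clicked.

>>> apply_moves([
  {"tx": -0.5,"ty": 0,"tz": -1.5,"rx": 0,"ry": 0.003,"rz": 0,"jaw": -1},
  {"tx": -0.5,"ty": 0,"tz": -2.6,"rx": 0,"ry": 0.003,"rz": 0,"jaw": -1},
  {"tx": -0.5,"ty": 0,"tz": -2.6,"rx": 0,"ry": 0.003,"rz": 0,"jaw": -1},
])

```text
time_s: 27.5
position: [0.5324, 0.2275, 0.032]
tool_rot: [[-1.0, 0.027, 0.002], [0.027, 1.0, 0.001], [-0.002, 0.001, -1.0]]
ft_force: [0.7, -0.7, -1.2]
grip_width: -0.0001
```

>>> apply_moves([
  {"tx": 0,"ty": 0,"tz": -0.6,"rx": 0,"ry": 0.001,"rz": 0,"jaw": -1},
  {"tx": 0,"ty": 0,"tz": -1.2,"rx": 0,"ry": 0.001,"rz": 0,"jaw": -1},
  {"tx": 0,"ty": 0,"tz": -1.2,"rx": 0,"ry": 0.001,"rz": 0,"jaw": -1},
])

```text
time_s: 27.8
position: [0.5325, 0.2275, 0.031]
tool_rot: [[-1.0, 0.027, 0.002], [0.027, 1.0, 0.001], [-0.001, 0.001, -1.0]]
ft_force: [-0.6, -0.3, 1.7]
grip_width: -0.0003
```

>>> apply_moves([
  {"tx": 0,"ty": 0,"tz": -0.8,"rx": 0,"ry": 0,"rz": 0,"jaw": -1},
  {"tx": 0,"ty": 0,"tz": -1.5,"rx": 0,"ry": 0,"rz": 0,"jaw": -1},
  {"tx": 0,"ty": 0,"tz": -1.5,"rx": 0,"ry": 0,"rz": 0,"jaw": -1},
])

```text
time_s: 28.1
position: [0.5326, 0.2275, 0.03]
tool_rot: [[-1.0, 0.027, 0.002], [0.027, 1.0, 0.001], [-0.002, 0.001, -1.0]]
ft_force: [-2.0, -1.3, 6.5]
grip_width: -0.0
```

Contact came at about 0.031 m on both ends, the height where the barbs hold a clicked board. Retreating for a final look.

>>> apply_moves([
  {"tx": 0,"ty": 0,"tz": 5,"rx": 0,"ry": 0,"rz": 0,"jaw": -1},
  {"tx": 0,"ty": 0,"tz": 45,"rx": 0,"ry": 0,"rz": 0,"jaw": -1},
  {"tx": 0,"ty": 0,"tz": 90,"rx": 0,"ry": 0,"rz": 0,"jaw": -1},
  {"tx": 0,"ty": -10,"tz": 135,"rx": 0,"ry": 0,"rz": 0,"jaw": -1},
  {"tx": 0,"ty": -30,"tz": 170,"rx": 0,"ry": 0,"rz": 0,"jaw": -1},
  {"tx": 0,"ty": -50,"tz": 190,"rx": 0,"ry": 0,"rz": 0,"jaw": -1},
  {"tx": 0,"ty": -50,"tz": 190,"rx": 0,"ry": 0,"rz": 0,"jaw": -1},
  {"tx": 0,"ty": -50,"tz": 190,"rx": 0,"ry": 0,"rz": 0,"jaw": -1},
])

```text
time_s: 28.9
position: [0.5323, 0.1776, 0.2195]
tool_rot: [[-1.0, 0.028, 0.001], [0.028, 1.0, 0.001], [-0.001, 0.001, -1.0]]
ft_force: [-0.9, -0.3, -0.6]
grip_width: 0.0001
```

```bash
python3 - <<'E'
from h import *
d=shot('wrist','w13');o=env.observe();print(o['position'],o['ft_force'],o['time_s'])
s=shot('side','s13')
cv2.imwrite('pics/z17.png',cv2.resize(s['image'][120:215,200:300,::-1],None,fx=6,fy=6,interpolation=cv2.INTER_CUBIC))
E
```

```text
[0.5320425  0.17795105 0.21875424] [-0.14411803 -0.50887362  0.41286783] 28.95
```

View pics/w13.png

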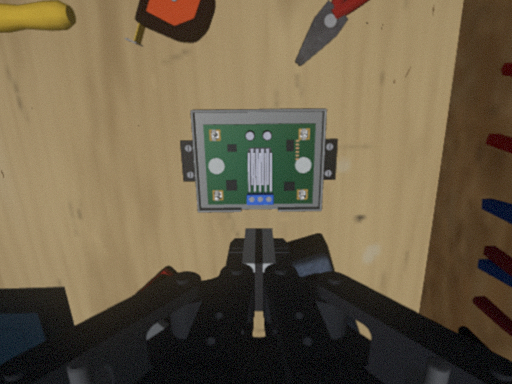

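View pics/z17.png

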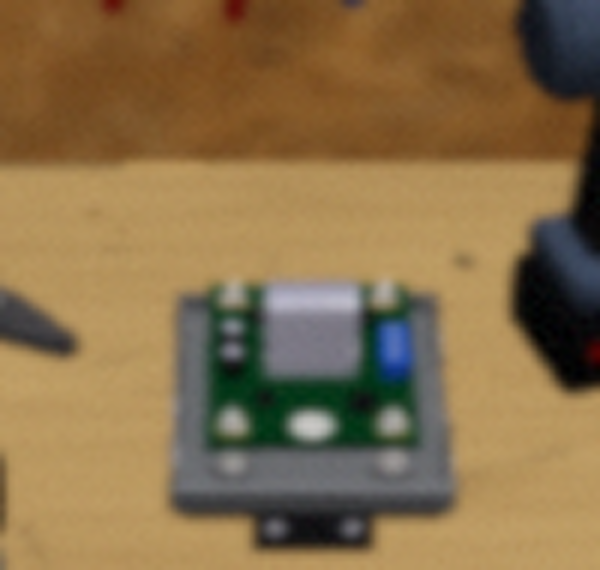

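View pics/s13.png

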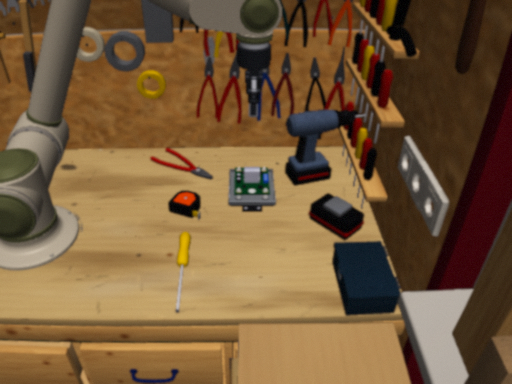

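The board lies level with all four tips through, the terminal block is on the notch side, and the other items have not moved. Handing in.

```bash
python3 -c "
from rig import env
print(env.close_job())"
```

```text
the job is handed in; nothing more can be done
None
```

I picked the board up by its heat sink and laid it over the four posts, with the blue terminal block on the notch side. I then pressed at each white disc until that end clicked and sat on its shoulders. The job was handed in at about 29 s of the 61 s allowed.

- **Clicks:** the first (-y) end went through at about 12 N. The second (+y) end went through at about 16 N; its force then dropped to 13 N and rose stiffly.
- **Seating:** pressed at about 23 N, each end's top face was about 29.7–29.8 mm above the bench once the tray's sinking is allowed for. The board's home height is 30 mm.
- **Peak force:** the highest reading was 23.5 N downward. I only had readings at the end of each move, so brief peaks in between were not seen.
- **After release:** touching each end again, contact came at about 31 mm, where the barbs hold a clicked board. That touch on the +y end was only about 6 N; I did not press it home again after the last -y press.
- **Final pictures:** the board is level, all four tips stand through their holes, and the gripper is clear. In the last side and wrist pictures, the other things on the bench look to be where they started.

One disagreement: the wrist camera put the board about 1 mm off the base in x, while the side camera showed it lined up. I went between the two, then eased the board back 0.5 mm on the posts when the sideways contact force showed it was slightly too far in +x. While pressing there was also a sideways force of up to about 6 N.

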